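# Set up the desktop plant wall

### The job

Set up the little plant wall. First slide the grow-light dimmer all the way to the right, to off; then hang every planter that is on the desk on a screw of its own on the board (keyhole over the screw head, then down until the screw sits at the top of the slot) and screw the water reservoir's cap fully home. Last of all, slide the dimmer so that its white line stands at the red marker clip, and leave the sand timer and the candle where they are.

Things in the scene. Friction and masses are not known exactly. Their poses are not given: they have to be found in the camera images.
- planter_white_mid (a point): White loose planter (may be absent), 0.11 to 0.22 kg: box 80 mm deep (own x), 56 wide (own y), rim 75 high; its little plant ends under 22 mm above the rim. Point: middle of the box, 37.5 mm above its underside. Own +x points to its back, which goes to the board; z up. Stands upright, its back roughly away from the robot; grip it across its width.
- planter_white_seat (a point): Upper end of this planter's keyhole slot, where the screw's shank sits when locked: mid-plane of its 4 mm back plate, 38 mm behind (+x) and 56.5 mm above the box's middle. An entry hole 22 mm across is centred 19 mm below this point (at rim height); a slot 9.5 mm wide runs up from it to here. Plate 48 mm wide, ends 28 mm above the rim, 2 mm behind this point.
- planter_blue_mid (a point): Blue loose planter (may be absent), 0.11 to 0.22 kg: box 80 mm deep (own x), 56 wide (own y), rim 75 high; its little plant ends under 22 mm above the rim. Point: middle of the box, 37.5 mm above its underside. Own +x points to its back, which goes to the board; z up. Stands upright, its back roughly away from the robot; grip it across its width.
- planter_blue_seat (a point): Upper end of this planter's keyhole slot, where the screw's shank sits when locked: mid-plane of its 4 mm back plate, 38 mm behind (+x) and 56.5 mm above the box's middle. An entry hole 22 mm across is centred 19 mm below this point (at rim height); a slot 9.5 mm wide runs up from it to here. Plate 48 mm wide, ends 28 mm above the rim, 2 mm behind this point.
- planter_terracotta_mid (a point): Terracotta-coloured loose planter (may be absent), 0.11 to 0.22 kg: box 80 mm deep (own x), 56 wide (own y), rim 75 high; its little plant ends under 22 mm above the rim. Point: middle of the box, 37.5 mm above its underside. Own +x points to its back, which goes to the board; z up. Stands upright, its back roughly away from the robot; grip it across its width.
- planter_terracotta_seat (a point): Upper end of this planter's keyhole slot, where the screw's shank sits when locked: mid-plane of its 4 mm back plate, 38 mm behind (+x) and 56.5 mm above the box's middle. An entry hole 22 mm across is centred 19 mm below this point (at rim height); a slot 9.5 mm wide runs up from it to here. Plate 48 mm wide, ends 28 mm above the rim, 2 mm behind this point.
- screw_1 (a point): Left (+y) screw of the plant wall, a fixed wooden board 360 mm wide, 135 high, facing the robot. Shank 6 mm thick, 8 long, then a brass head 15 mm across, 4.5 thick. Point: on the shank, 4 mm before the board's face, 119 mm above the desk. Own +x points into the board, y along it, z up. Screws are 115 mm apart. A hung planter's underside is 25 mm above the desk.
- screw_2 (a point): Middle screw of the plant wall, a fixed wooden board 360 mm wide, 135 high, facing the robot. Shank 6 mm thick, 8 long, then a brass head 15 mm across, 4.5 thick. Point: on the shank, 4 mm before the board's face, 119 mm above the desk. Own +x points into the board, y along it, z up. Screws are 115 mm apart. A hung planter's underside is 25 mm above the desk.
- screw_3 (a point): Right (-y) screw of the plant wall, a fixed wooden board 360 mm wide, 135 high, facing the robot. Shank 6 mm thick, 8 long, then a brass head 15 mm across, 4.5 thick. Point: on the shank, 4 mm before the board's face, 119 mm above the desk. Own +x points into the board, y along it, z up. Screws are 115 mm apart. A hung planter's underside is 25 mm above the desk.
- cap (a joint): Turn of the reservoir's captive blue screw cap in rad: 0 = screwed fully home (hard stop), positive = unscrewed (anticlockwise seen from above), at most 4.7, so it takes several grips. Light friction (0.05 Nm); it stays where it is left, does not rise or come off.
- cap_wing (a point): Wing of the blue cap on the fixed white round reservoir (76 mm across): an upright bar 50 mm long (own x, turns with the cap), 14 thick (own y), from 87 to 113 mm above the desk, on a round cap 50 mm across. Point: on the turning axis, 101 mm above the desk. When home, its red end lies over the red tick on the bottle's shoulder.
- dimmer (a joint): Position of the grow-light dimmer's slide grip along its track in m: 0 = right end (-y, off, hard stop), 0.12 = left end. Friction about 1.5 N; stays where it is left.
- dimmer_top (a point): Top centre of the dimmer's black slide grip, 54.5 mm above the desk: a block 28 mm (own x) by 20 mm (own y) by 40 mm high with a white line round its middle. It runs along own y on a fixed aluminium track 40 mm wide, 170 mm long, 14 mm high.
- mark_line (a point): Top of the red marker clip, 6 mm wide, on the far edge of the dimmer's track, 22 mm to +x of the track's middle line, 19 mm above the desk; same axes as the dimmer grip. It shows where the grip's white line has to stand, measured along own y.
- hourglass: Sand timer, 61 mm across and 159 mm high, loose bystander; origin under its centre.
- candle: Red pillar candle, 57 mm across and 114 mm high, loose bystander; origin under its centre.
There are look-alikes about, which are no part of the job. Leave any turquoise look-alike of the part that bears planter_blue_mid alone. What is shaped like the part that bears planter_terracotta_mid but turquoise is not meant.

How it is judged:
On the way, in this order (a step that is already met when the one before it is completed fails the run):
1. first the dimmer is slid to off, at the right end of its track (value of joint dimmer below 0.008 m), for 0.2 s.
2. every planter present hangs locked on a screw and the reservoir's cap is screwed home ((distance between planter_white_seat and screw_1 below 0.008 m or distance between planter_white_seat and screw_2 below 0.008 m or distance between planter_white_seat and screw_3 below 0.008 m) and angle between each of planter_white_mid, planter_blue_mid, planter_terracotta_mid's own z axis and vertical below 0.2 rad and (distance between planter_blue_seat and screw_1 below 0.008 m or distance between planter_blue_seat and screw_2 below 0.008 m or distance between planter_blue_seat and screw_3 below 0.008 m) and (distance between planter_terracotta_seat and screw_1 below 0.008 m or distance between planter_terracotta_seat and screw_2 below 0.008 m or distance between planter_terracotta_seat and screw_3 below 0.008 m) and value of joint cap below 0.12 rad), for 0.2 s.
3. then the dimmer's white line stands at the red clip (y of dimmer_top in the frame of mark_line between -0.006 and 0.006 m), for 0.2 s.
At the end, for the whole second after the job is handed in: Each planter present hangs upright (within 0.2 rad) with its slot's top end within 8 mm of a screw, the cap is within 0.12 rad of fully home, and the dimmer's white line is within 6 mm of the red clip along the track (all of step 2 and all of step 3); the robot touches nothing.
It fails at once if the sand timer or the candle is knocked over or pushed more than 40 mm (distance of any of hourglass, candle from where it was at the start of the episode above 0.04 m or angle between any of hourglass, candle's own z axis and vertical above 0.5 rad).
Of planter_white, planter_blue, planter_terracotta only 2 to 3 are there at a start; the rules pass over those that are not, and their reading is None.
At some moment in a run one of planter_white, planter_blue, planter_terracotta may be knocked a few centimetres aside while the robot is not near it.
Once in a run the grip may slacken for a moment while it holds something.
It also fails if it takes over 210 s, if anything falls off the work surface, if the arm or the gripper's body presses on something with over 40 N, if the wrist force passes 120 N, or if a joint passes its speed limit or range.

### The arm

A 6-joint arm with a two-finger parallel gripper is mounted at the origin on a cart in front of the work surface, level with it; the furniture and walls round the work are solid. World frame = base frame: x ahead of the robot, y to its left, z up, the work surface at z = 0. Lengths are in m, angles in rad, forces in N, time in s.
With the tool pointing down it reaches from about 0.25 to 0.725 m from the base axis. Payload 4 kg.
Tool frame: the origin (TCP) lies midway between the tips of the shut fingers; the grasp point (between the pads) lies 19 mm behind it; z points along the fingers, y is the line along which they close (so a half turn about z gives the same grasp; the last joint's range is limited). The gripper opens to 85 mm and grips with 20 to 120 N. Pads are 22 mm wide; open, the fingers measure 114 mm over their backs; the gripper's body (76 mm by 85 mm) begins 54 mm behind the grasp point. The pads swing forward as they close: fully open they stand 13 mm farther back than shut.
Start: joints at [1.2, 0.241, 0.005, 1.335, 0, 1.571], TCP at [0.181, 0.466, 0.231] pointing down, gripper open.
Joint ranges: [-2.72, 2.72], [-1.05, 1.87], [-1.09, 1.28], [-1.99, 2.15], [-1.42, 1.44], [-3.14, 3.14]. Speed limits (rad/s): [2.79, 2.79, 3.14, 3.14, 3.14, 3.14].

### API

Orientations are given as a unit quaternion [x, y, z, w].
In Python, from workcell import bot gives the robot as it stands. The module is installed in compiled form; this text tells all that it offers.
- The arm moves only by the tool drive_tool, never from a script. Its arguments are lists of equal length, an entry for each row: "slide": the shift along the tool's x, y, z scaled (see below), a list of three; "rotation": the turn, a rotation vector about the tool's x, y, z scaled (see below), a list of three. A call has exactly 8 rows; each row is the pose to reach, as a shift and turn from the pose commanded when the call began, along the tool's axes at that moment; what a row does not reach only later rows make up. The controller multiplies each number of a shift by 250 mm and each number of a turn by 0.5 rad. A row lasts 1/8 s, in which the tool goes at most 62.5 mm and 10.7 degrees, less where a joint would pass 70% of its speed; a pose out of reach is approached as far as the arm can. A call with a number of a shift or a turn outside -1 to 1 is refused whole. A call with a gripper value outside its range is refused whole. "gripper" is the opening, from 0 (shut) to 1 (fully open), set as the call begins (left out, the last holds). The fingers move at their own pace and stop on an object; the grip force is fixed at half the most. Time passes only in rows, so rows that repeat a pose let the fingers close, or fill a call up. It gives the time, the measured TCP pose, the force, the opening and the grip force at its end, in the units of the state.
- bot.get_obs(): the state, without advancing time (a new reading comes with each control period).
- bot.camera(name): name is "scene" or "top" or "wrist"; returns a dict with "image" (384x512x3 uint8, red, green, blue), "z_map" (384x512 float32, m along the optical axis (not along the pixel's ray), 0 where there is no reading), "camera_matrix" (3x3 intrinsics, pixels), "k1" (the pictures are not rectified: a ray, as slopes to the right and down, at radius r is drawn at 1 + k1 r^2 times it, then the intrinsics apply), "xyz" and "orientation" of the camera in the world. Camera axes: x right, y up, looking along -z (the intrinsics and any distortion apply to the point x, -y, -z); pixel columns grow to the right and rows downward; lengths in m; the calibration is good to about 2 mm. A picture is of the moment at which its call begins.
- bot.job_done(): hands the job in; it is judged then, once.
The state is a dict: "clock": time; "joint_pos": joint angles; "joint_vel": joint speeds; "tau": joint torques, N m; "eef_pos": TCP position; "tool_rot": TCP orientation; "ft_force": force on the tool from outside, world axes, zero at the start; "ft_torque": the same for the moment, N m; "grip_width": finger opening in m; "grasp_force": force on a finger pad.
Only numpy, scipy, OpenCV 4.12 (cv2) and the standard library are available. Lean on these libraries where they do the work, as an engineer would, in place of code of your own. Each camera call takes 0.05 s, during which the arm holds its last target. There are 200 camera calls.

## Working session

There is one attempt and no reset: what is moved stays moved. The work goes in short steps, Python scripts to look and compute and a tool call to move; the robot and the scene stay as the last step left them, time stands still between calls to the robot, and variables do not carry over. Pictures are saved under pics/ and viewed, at most 14 in all, crops included, and the job is handed in when it is done.

Besides the shell and the picture viewer there is one more tool, called after "Call:" by a JSON object that holds its "fn" and its "kwargs", one argument or row to a line. drive_tool: Moves the arm, as the interface text tells. Shifts and turns lie within -1 to 1; 1 stands for 250 mm of shift or 0.5 rad of turn. Its arguments: {"type":"object","properties":{"slide":{"type":"array","items":{"type":"array","items":{"type":"number"}}},"rotation":{"type":"array","items":{"type":"array","items":{"type":"number"}}},"gripper":{"type":"number"}},"required":["slide","rotation"]}

```bash
mkdir -p pics
cat > h.py <<'E'
import numpy as np, cv2
from scipy.spatial.transform import Rotation as R
from workcell import bot
def cam(n):
    c=bot.camera(n); np.savez('%s.npz'%n,**{k:np.asarray(v) for k,v in c.items()}); return c
def save(c,name): cv2.imwrite('pics/'+name,cv2.cvtColor(c['image'],cv2.COLOR_RGB2BGR))
def load(n): return dict(np.load('%s.npz'%n))
def rays(c,uv):
    K=c['camera_matrix'];k1=float(c['k1']);uv=np.atleast_2d(np.float64(uv))
    d=np.stack([(uv[:,0]-K[0,2])/K[0,0],(uv[:,1]-K[1,2])/K[1,1]],1);s=d.copy()
    for _ in range(20): s=d/(1+k1*(s**2).sum(1,keepdims=True))
    return np.c_[s[:,0],-s[:,1],-np.ones(len(s))]
def plane(c,uv,z):
    d=R.from_quat(c['orientation']).apply(rays(c,uv));o=c['xyz']
    return o+d*((z-o[2])/d[:,2])[:,None]
def cloud(c):
    h,w=c['z_map'].shape;v,u=np.mgrid[:h,:w];r=rays(c,np.c_[u.ravel(),v.ravel()])
    z=c['z_map'].ravel()
    P=R.from_quat(c['orientation']).apply(r*z[:,None])+c['xyz'];P[z==0]=np.nan
    return P.reshape(h,w,3)
def st():
    o=bot.get_obs();print('t',o['clock'],'p',np.round(o['eef_pos'],4),'q',np.round(o['tool_rot'],4),'w',round(o['grip_width'],4),'F',np.round(o['ft_force'],1),'j',np.round(o['joint_pos'],2));return o
E
python3 - <<'E'
from h import *
st()
for n in('scene','top'):
    c=cam(n);save(c,n+'0.png');print(n,c['xyz'],c['orientation'],c['camera_matrix'].tolist(),c['k1'])
print(R.from_quat(bot.get_obs()['tool_rot']).as_matrix().round(3))
E
```

```text
t 0.0 p [0.1809 0.4654 0.2304] q [ 1.843e-01  9.829e-01 -1.000e-03 -2.000e-04] w 0.0853 F [ 0.  -0.4 -0.9] j [1.2  0.24 0.   1.34 0.   1.57]
scene [-0.52366398 -0.63966823  0.86874554] [ 0.42057349 -0.23236912 -0.44477099  0.75584476] [[499.13823719927814, 0.0, 259.80729794757127], [0.0, 499.13823719927814, 200.02301533937984], [0.0, 0.0, 1.0]] 0.07229860429147476
top [ 0.45699918 -0.01503444  1.09751587] [-0.02612862  0.02459184  0.7104717  -0.70281043] [[380.3894815971266, 0.0, 258.43240203617626], [0.0, 380.3894815971266, 195.07881131911142], [0.0, 0.0, 1.0]] -0.045122116257837
[[-0.932  0.362 -0.001]
 [ 0.362  0.932 -0.002]
 [-0.    -0.002 -1.   ]]
```

View pics/scene0.png

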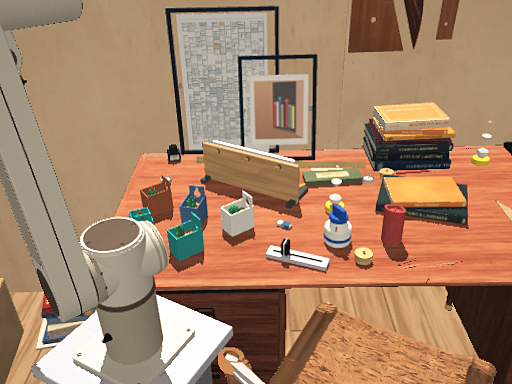

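View pics/top0.png

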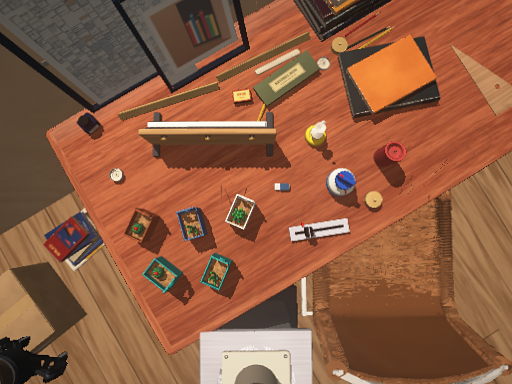

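The scene view shows terracotta, blue and white planters in front of the board, and two turquoise look-alikes. In the top view: terracotta (140,225), blue (190,222), white (240,211), turquoise (162,273) and (216,271), board (207,135), reservoir (342,181), dimmer (319,230), candle (394,152), yellow timer (317,134).

Run:
```python
from h import *
c=load('top');P=cloud(c);im=c['image'];hsv=cv2.cvtColor(im,cv2.COLOR_RGB2HSV)
def box(name,u0,u1,v0,v1,zl,zh,cm=None):
    S=P[v0:v1,u0:u1].reshape(-1,3);H=hsv[v0:v1,u0:u1].reshape(-1,3).astype(int)
    m=(S[:,2]>zl)&(S[:,2]<zh)
    if cm is not None: m&=cm(H)
    Q=S[m]
    if len(Q)<5: print(name,'few',len(Q));return
    r=cv2.minAreaRect((Q[:,:2]*1000).astype(np.float32));print(name,len(Q),'ctr',np.round(r[0],1),'size',np.round(r[1],1),'ang',round(r[2],1),'mean',np.round(Q.mean(0)*1000,1),'zmax',Q[:,2].max().round(3))
box('terr',115,165,200,250,.06,.12);box('blue',172,210,200,246,.06,.12);box('white',220,262,190,236,.06,.12)
box('turq1',138,185,252,298,.06,.12);box('turq2',196,238,248,298,.06,.12)
box('board',130,285,115,160,.125,.145)
box('brass',130,285,128,150,.10,.125)
box('grip',285,355,212,248,.045,.065);box('track',285,355,212,248,.008,.018)
box('clip',285,355,212,248,.01,.03,lambda H:((H[:,0]<8)|(H[:,0]>172))&(H[:,1]>150))
box('wing',325,360,165,200,.095,.13);box('wingred',325,360,165,200,.08,.13,lambda H:((H[:,0]<10)|(H[:,0]>170))&(H[:,1]>120));box('res',325,360,165,200,.04,.085)
box('tick',320,365,160,205,.03,.088,lambda H:((H[:,0]<8)|(H[:,0]>172))&(H[:,1]>150))
box('candle',375,410,135,172,.08,.14);box('timer',300,332,115,152,.03,.18)
box('desk',280,300,240,250,-.05,.05)
z=[]
for n,(u0,u1,v0,v1) in dict(r=(318,362,158,204),d=(283,355,212,248),b=(130,285,112,160)).items():
    z.append(cv2.resize(im[v0:v1,u0:u1],(380,300) if n!='b' else (760,240),interpolation=cv2.INTER_CUBIC))
o=np.vstack([np.hstack(z[:2]),z[2]]);cv2.imwrite('pics/z1.png',o[:,:,::-1])
```

```text
terr 314 ctr [453.9 313.5] size [56.  79.2] ang 66.3 mean [451.7 313.5  73.4] zmax 0.104
blue 247 ctr [454.3 172.1] size [80.1 56.7] ang 16.5 mean [455.4 171.6  76.5] zmax 0.105
white 297 ctr [486.1  37.1] size [56.  79.9] ang 66.3 mean [483.3  38.7  74.4] zmax 0.105
turq1 336 ctr [320.2 254. ] size [80.3 57. ] ang 52.3 mean [321.7 253.5  74.3] zmax 0.107
turq2 260 ctr [327.  104.9] size [56.  80.5] ang 66.6 mean [327.7 104.4  77.5] zmax 0.106
board 1661 ctr [695.6 118. ] size [357.2  43. ] ang 89.2 mean [699.9 119.8 134.4] zmax 0.142
brass 377 ctr [688.4 117.3] size [ 35.9 356.2] ang 0.4 mean [686.  113.3 115. ] zmax 0.125
grip 76 ctr [ 429.3 -150.8] size [27.7 20.3] ang 6.9 mean [ 429.4 -150.4   52.6] zmax 0.059
track 731 ctr [ 437.6 -184.1] size [ 46.4 171.3] ang 8.3 mean [ 435.5 -185.5   12.8] zmax 0.018
clip 10 ctr [ 449.7 -135.6] size [6.  8.5] ang 89.3 mean [ 450.3 -136.2   17.3] zmax 0.02
wing 118 ctr [ 567.6 -245. ] size [50.  14.1] ang 61.1 mean [ 567.1 -243.9  109.5] zmax 0.115
wingred 7 ctr [ 567.6 -246.4] size [47.6  1.7] ang 58.3 mean [ 574.2 -235.3  112.2] zmax 0.115
res 366 ctr [ 566.5 -244.6] size [75.  72.7] ang 88.2 mean [ 562.6 -235.2   60. ] zmax 0.085
tick few 3
candle 419 ctr [ 641. -376.] size [56.7 56. ] ang 29.9 mean [ 640.2 -374.6   99.3] zmax 0.114
timer 199 ctr [ 704.5 -177.3] size [34.9 31.7] ang 52.9 mean [ 704.9 -177.6   80.8] zmax 0.16
desk 200 ctr [ 393.  -100.8] size [55.2 26.8] ang 89.4 mean [ 392.8 -100.7   -0.6] zmax 0.016
```

View pics/z1.png

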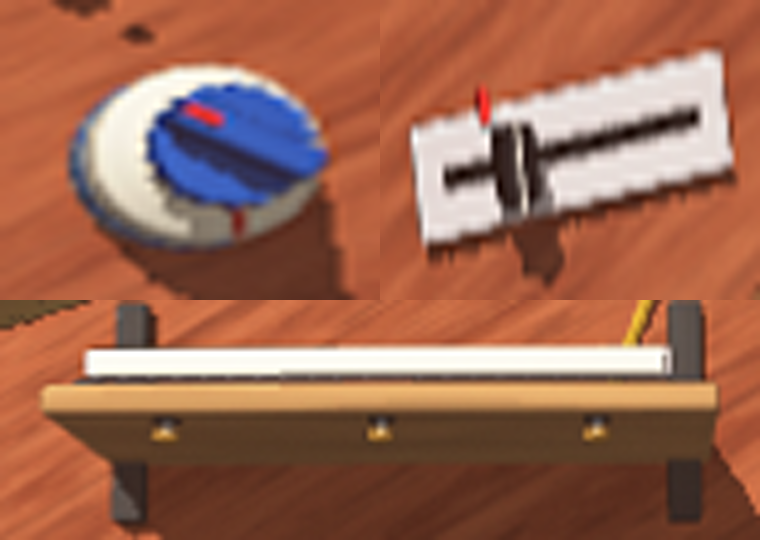

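The crop shows three screw heads at about (163,138), (207,138) and (251,138) in top-view pixels, and the wing's red end at about (342,176). The bottle's red tick is at (345,192). The red clip is just left of the dimmer grip.

```bash
cat >> h.py <<'E'
def plan(wps,rnd=3):
    """wps: list of (x,y,z,yaw_deg of tool y), tool down; prints calls, max 1 unit each"""
    o=bot.get_obs();p=o['eef_pos'];q=R.from_quat(o['tool_rot'])
    for w in wps:
        t=np.array(w[:3]);a=np.radians(w[3]);y=np.array([np.cos(a),np.sin(a),0]);z=np.array([0,0,-1.])
        qt=R.from_matrix(np.c_[np.cross(y,z),y,z])
        s=q.inv().apply(t-p)/.25;r=(q.inv()*qt).as_rotvec()/.5
        print(w,'slide',np.round(s,rnd).tolist(),'rot',np.round(r,rnd).tolist());p,q=t,qt
E
python3 - <<'E'
from h import *
c=load('top')
print(plane(c,[[163.2,138.4],[207.5,138.4],[251.4,138.4]],.119).round(4))
w=plane(c,[[341.6,175.6]],.113)[0];t=plane(c,[[345.4,192]],.08)[0];ctr=np.array([.5676,-.245]);print(w,t)
a=[np.degrees(np.arctan2(*(v[:2]-ctr)[::-1])) for v in(w,t)];print(a,(a[0]-a[1])%360)
P=cloud(c);B=P[115:160,130:285].reshape(-1,3);H=B[(B[:,2]>.128)&(B[:,2]<.137)]
for y in np.arange(-.05,.3,.05):
    s=H[abs(H[:,1]-y)<.01];print(y.round(2),s[:,0].min().round(4),s[:,0].max().round(4))
T=P[212:248,285:355].reshape(-1,3);T=T[(T[:,2]>.011)&(T[:,2]<.016)]
r=cv2.minAreaRect((T[:,:2]*1000).astype(np.float32));print('track',r)
im=c['image'].astype(int)[212:248,285:355];m=(im[...,0]>150)&(im[...,1]<70)&(im[...,2]<70);v,u=np.nonzero(m);print('clip px',u.mean()+285,v.mean()+212,plane(c,[[u.mean()+285,v.mean()+212]],.017),P[212:248,285:355][m].round(3))
plan([(.25,.3,.23,68.8),(.43,.05,.2,50)])
E
```

```text
[[0.6789 0.2345 0.119 ]
 [0.6772 0.1182 0.119 ]
 [0.6758 0.0035 0.119 ]]
[ 0.57634049 -0.23079048  0.113     ] [ 0.53587858 -0.2470776   0.08      ]
[np.float64(58.40369713687089), np.float64(-176.25275256523548)] 234.65644970210639
-0.05 0.6835 0.6972
0.0 0.6841 0.7155
0.05 0.6849 0.7155
0.1 0.6854 0.7161
0.15 0.6857 0.7165
0.2 0.6863 0.7179
0.25 0.6868 0.7186
track ((436.3408508300781, -183.81591796875), (43.93940734863281, 170.41871643066406), 8.36481761932373)
clip px 302.42857142857144 224.28571428571428 [[ 0.45032521 -0.1368832   0.017     ]] [[ 0.454 -0.136  0.016]
 [ 0.454 -0.138  0.018]
 [ 0.451 -0.135  0.02 ]
 [ 0.451 -0.139  0.017]
 [ 0.448 -0.136  0.017]
 [ 0.448 -0.138  0.019]
 [ 0.446 -0.136  0.018]]
(0.25, 0.3, 0.23, 68.8) slide [-0.497, -0.517, 0.003] rot [-0.004, 0.0, -0.002]
(0.43, 0.05, 0.2, 50) slide [-1.033, -0.672, 0.12] rot [0.0, 0.0, 0.656]
```

Run:
```python
from h import *
plan([(.265,.26,.23,78),(.35,.055,.23,90),(.4295,-.151,.15,98.3)])
```

```text
(0.265, 0.26, 0.23, 78) slide [-0.611, -0.644, 0.003] rot [-0.004, -0.0, -0.323]
(0.35, 0.055, 0.23, 90) slide [-0.503, -0.731, 0.0] rot [0.0, 0.0, -0.419]
(0.4295, -0.151, 0.15, 98.3) slide [-0.318, -0.824, 0.32] rot [0.0, 0.0, -0.29]
```

Call:
{"fn": "drive_tool", "kwargs": {
  "slide": [
    [-0.15,-0.16,0],
    [-0.3,-0.32,0],
    [-0.45,-0.48,0],
    [-0.61,-0.64,0],
    [-0.61,-0.64,0],
    [-0.61,-0.64,0],
    [-0.61,-0.64,0],
    [-0.61,-0.64,0]
  ],
  "rotation": [
    [0,0,-0.08],
    [0,0,-0.16],
    [0,0,-0.24],
    [0,0,-0.32],
    [0,0,-0.32],
    [0,0,-0.32],
    [0,0,-0.32],
    [0,0,-0.32]
  ],
  "gripper": 1
}}

```text
clock: 1.1
eef_pos: [0.2649, 0.2625, 0.2311]
tool_rot: [0.104, 0.995, -0.0, -0.0]
ft_force: [-0.1, 0.5, -0.5]
grip_width: 0.0853
grasp_force: 0.0
```

Call:
{"fn": "drive_tool", "kwargs": {
  "slide": [
    [-0.1,-0.15,0],
    [-0.2,-0.3,0],
    [-0.3,-0.44,0],
    [-0.4,-0.59,0],
    [-0.5,-0.73,0],
    [-0.5,-0.73,0],
    [-0.5,-0.73,0],
    [-0.5,-0.73,0]
  ],
  "rotation": [
    [0,0,-0.08],
    [0,0,-0.16],
    [0,0,-0.25],
    [0,0,-0.33],
    [0,0,-0.42],
    [0,0,-0.42],
    [0,0,-0.42],
    [0,0,-0.42]
  ]
}}

```text
clock: 2.1
eef_pos: [0.349, 0.0582, 0.2312]
tool_rot: [-0.001, 1.0, 0.0, -0.0]
ft_force: [-0.3, 0.1, 0.3]
grip_width: 0.0852
grasp_force: 0.0
```

Call:
{"fn": "drive_tool", "kwargs": {
  "slide": [
    [-0.06,-0.16,0.06],
    [-0.13,-0.33,0.13],
    [-0.19,-0.5,0.19],
    [-0.25,-0.66,0.25],
    [-0.32,-0.82,0.32],
    [-0.32,-0.82,0.32],
    [-0.32,-0.82,0.32],
    [-0.32,-0.82,0.32]
  ],
  "rotation": [
    [0,0,-0.06],
    [0,0,-0.12],
    [0,0,-0.17],
    [0,0,-0.23],
    [0,0,-0.29],
    [0,0,-0.29],
    [0,0,-0.29],
    [0,0,-0.29]
  ]
}}

```text
clock: 3.1
eef_pos: [0.4292, -0.1467, 0.1518]
tool_rot: [-0.073, 0.997, 0.0, 0.0]
ft_force: [0.9, -0.1, 0.4]
grip_width: 0.0851
grasp_force: 0.0
```

Run:
```python
from h import *
st();c=cam('wrist');save(c,'w1.png');print(c['xyz'],c['orientation'])
P=cloud(c);S=P.reshape(-1,3);S=S[np.isfinite(S).all(1)]
r=lambda m:print(len(S[m]),cv2.minAreaRect((S[m][:,:2]*1000).astype(np.float32)))
n=np.hypot(S[:,0]-.43,S[:,1]+.15)<.03
r(n&(S[:,2]>.045)&(S[:,2]<.065))
r((S[:,2]>.011)&(S[:,2]<.016)&(np.hypot(S[:,0]-.435,S[:,1]+.184)<.1))
im=c['image'].astype(int);m=(im[...,0]>150)&(im[...,1]<70)&(im[...,2]<70);print('clip',m.sum(),np.nanmedian(P[m],axis=0))
plan([(.4295,-.151,.022,98.3)])
```

```text
t 3.1 p [ 0.4292 -0.1467  0.1518] q [-7.320e-02  9.973e-01  0.000e+00  3.000e-04] w 0.0851 F [ 0.9 -0.1  0.4] j [-0.33  0.2  -0.26  1.11  0.   -0.48]
[ 0.36153858 -0.15740766  0.29358699] [-0.08978369 -0.10395926  0.75026585  0.64670899]
787 ((431.05230712890625, -151.64682006835938), (28.711185455322266, 19.399202346801758), 7.549083709716797)
6391 ((436.0578308105469, -184.80056762695312), (39.788692474365234, 169.35401916503906), 8.45982837677002)
clip 47 [ 0.45298432 -0.13693082  0.01793802]
(0.4295, -0.151, 0.022, 98.3) slide [0.002, -0.016, 0.52] rot [-0.0, 0.002, 0.003]
```

View pics/w1.png

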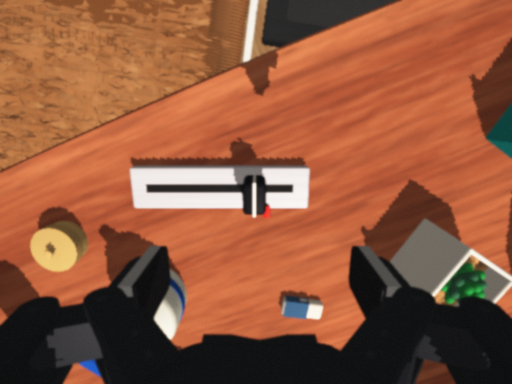

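The wrist view shows the dimmer grip at (255,195) and the red clip at (267,212), 11 mm towards +y from the white line. There is nothing between the fingers and the block.

Call:
{"fn": "drive_tool", "kwargs": {
  "slide": [
    [0,-0.02,0.15],
    [0,-0.02,0.3],
    [0,-0.02,0.4],
    [0,-0.02,0.51],
    [0,-0.02,0.51],
    [0,-0.02,0.51],
    [0,-0.02,0.51],
    [0,-0.02,0.51]
  ],
  "rotation": [
    [0,0,0],
    [0,0,0],
    [0,0,0],
    [0,0,0],
    [0,0,0],
    [0,0,0],
    [0,0,0],
    [0,0,0]
  ]
}}

```text
clock: 4.15
eef_pos: [0.4307, -0.1532, 0.0248]
tool_rot: [-0.072, 0.997, -0.0, 0.001]
ft_force: [-0.8, -1.0, 0.0]
grip_width: 0.0857
grasp_force: 0.0
```

Call:
{"fn": "drive_tool", "kwargs": {
  "slide": [
    [0,0,0],
    [0,0,0],
    [0,0,0],
    [0,0,0],
    [0,0,0],
    [0,0,0],
    [0,0,0],
    [0,0,0]
  ],
  "rotation": [
    [0,0,0],
    [0,0,0],
    [0,0,0],
    [0,0,0],
    [0,0,0],
    [0,0,0],
    [0,0,0],
    [0,0,0]
  ],
  "gripper": 0
}}

```text
clock: 5.15
eef_pos: [0.4299, -0.1529, 0.0239]
tool_rot: [-0.072, 0.997, 0.0, 0.0]
ft_force: [-1.0, 0.5, 4.7]
grip_width: 0.0194
grasp_force: 58.6
```

Call:
{"fn": "drive_tool", "kwargs": {
  "slide": [
    [0,-0.05,0],
    [0,-0.1,0],
    [0,-0.15,0],
    [0,-0.2,0],
    [0,-0.25,0],
    [0,-0.3,0],
    [0,-0.34,0],
    [0,-0.34,0]
  ],
  "rotation": [
    [0,0,0],
    [0,0,0],
    [0,0,0],
    [0,0,0],
    [0,0,0],
    [0,0,0],
    [0,0,0],
    [0,0,0]
  ]
}}

```text
clock: 6.15
eef_pos: [0.4426, -0.239, 0.0239]
tool_rot: [-0.071, 0.997, -0.001, 0.0]
ft_force: [-1.3, -2.5, 4.2]
grip_width: 0.0191
grasp_force: 61.5
```

Run:
```python
from h import *
o=st();ctr=np.array([.43606,-.1848]);e=np.array([-.147,.989]);print('joint est',(o['eef_pos'][:2]-ctr)@e+.06,o['grasp_force'])
```

```text
t 6.15 p [ 0.4426 -0.239   0.0239] q [-7.130e-02  9.975e-01 -1.100e-03  2.000e-04] w 0.0191 F [-1.3 -2.5  4.2] j [-0.49  0.44 -0.31  0.83 -0.   -0.64]
joint est 0.005461695592769447 61.4788556098938
```

Call:
{"fn": "drive_tool", "kwargs": {
  "slide": [
    [0,-0.01,0],
    [0,-0.018,0],
    [0,-0.022,0],
    [0,-0.022,0],
    [0,-0.022,0],
    [0,-0.022,0],
    [0,-0.022,0],
    [0,-0.022,0]
  ],
  "rotation": [
    [0,0,0],
    [0,0,0],
    [0,0,0],
    [0,0,0],
    [0,0,0],
    [0,0,0],
    [0,0,0],
    [0,0,0]
  ]
}}

```text
clock: 7.15
eef_pos: [0.443, -0.2423, 0.0239]
tool_rot: [-0.072, 0.997, 0.0, 0.0]
ft_force: [-0.6, 0.8, 5.8]
grip_width: 0.019
grasp_force: 61.6
```

Call:
{"fn": "drive_tool", "kwargs": {
  "slide": [
    [0,-0.01,0],
    [0,-0.01,0],
    [0,-0.01,0],
    [0,-0.01,0],
    [0,-0.01,-0.2],
    [0,-0.01,-0.4],
    [0,-0.01,-0.6],
    [0,-0.01,-0.7]
  ],
  "rotation": [
    [0,0,0],
    [0,0,0],
    [0,0,0],
    [0,0,0],
    [0,0,0],
    [0,0,0],
    [0,0,0],
    [0,0,0]
  ],
  "gripper": 0.6
}}

```text
clock: 8.15
eef_pos: [0.4445, -0.2457, 0.2021]
tool_rot: [-0.072, 0.997, -0.001, 0.002]
ft_force: [0.2, -0.4, -0.3]
grip_width: 0.0511
grasp_force: 0.0
```

Run:
```python
from h import *
st();c=cam('wrist')
P=cloud(c);S=P.reshape(-1,3);S=S[np.isfinite(S).all(1)]
n=np.hypot(S[:,0]-.445,S[:,1]+.24)<.04;m=n&(S[:,2]>.045)&(S[:,2]<.062)
r=cv2.minAreaRect((S[m][:,:2]*1000).astype(np.float32));print(r,m.sum(),(np.array(r[0])/1000-[.43606,-.1848])@[-.147,.989]+.06)
plan([(.51,-.245,.22,126),(.5673,-.2447,.2,150)])
```

```text
t 8.15 p [ 0.4445 -0.2457  0.2021] q [-0.072   0.9974 -0.0013  0.0021] w 0.0511 F [ 0.2 -0.4 -0.3] j [-0.5   0.27 -0.04  1.26  0.   -0.65]
((444.49169921875, -243.25914001464844), (28.819107055664062, 18.95813751220703), 8.519500732421875) 560 0.0009444507403564423
(0.51, -0.245, 0.22, 126) slide [-0.256, -0.032, -0.06] rot [-0.014, 0.011, -0.968]
(0.5673, -0.2447, 0.2, 150) slide [-0.186, -0.134, 0.08] rot [0.0, 0.0, -0.838]
```

Call:
{"fn": "drive_tool", "kwargs": {
  "slide": [
    [-0.13,-0.02,-0.03],
    [-0.26,-0.03,-0.06],
    [-0.26,-0.03,-0.06],
    [-0.26,-0.03,-0.06],
    [-0.26,-0.03,-0.06],
    [-0.26,-0.03,-0.06],
    [-0.26,-0.03,-0.06],
    [-0.26,-0.03,-0.06]
  ],
  "rotation": [
    [0,0,-0.25],
    [0,0,-0.5],
    [0,0,-0.75],
    [-0.014,0.011,-0.97],
    [-0.014,0.011,-0.97],
    [-0.014,0.011,-0.97],
    [-0.014,0.011,-0.97],
    [-0.014,0.011,-0.97]
  ]
}}

```text
clock: 9.2
eef_pos: [0.5086, -0.2431, 0.2139]
tool_rot: [-0.309, 0.951, 0.003, -0.003]
ft_force: [0.4, -0.4, -0.2]
grip_width: 0.0511
grasp_force: 0.0
```

Run:
```python
from h import *
st();c=cam('wrist');save(c,'w2.png')
P=cloud(c);S=P.reshape(-1,3);S=np.nan_to_num(S)
n=np.hypot(S[:,0]-.567,S[:,1]+.245)<.04;m=n&(S[:,2]>.095)&(S[:,2]<.125)
print(cv2.minAreaRect((S[m][:,:2]*1000).astype(np.float32)),m.sum(),S[m][:,2].max())
im=c['image'].astype(int).reshape(-1,3);red=(im[:,0]>110)&(im[:,1]<60)&(im[:,2]<60)&n
for lo,hi in((.05,.088),(.095,.13)):
    k=red&(S[:,2]>lo)&(S[:,2]<hi);q=S[k].mean(0) if k.any() else None;print(k.sum(),q, None if q is None else np.degrees(np.arctan2(q[1]+.2447,q[0]-.5673)))
plan([(.5673,-.2447,.13,150)])
```

```text
t 9.2 p [ 0.5086 -0.2431  0.2139] q [-0.3092  0.951   0.0032 -0.0029] w 0.0511 F [ 0.4 -0.4 -0.2] j [-0.45  0.38  0.16  1.35  0.   -1.07]
((568.8326416015625, -245.4447784423828), (49.42247009277344, 14.736987113952637), 59.10223388671875) 1013 0.11493508467954497
13 [ 0.53952275 -0.25173733  0.06009525] -165.78331359405553
0 None None
(0.5673, -0.2447, 0.13, 150) slide [-0.187, -0.146, 0.334] rot [0.017, -0.004, -0.837]
```

View pics/w2.png

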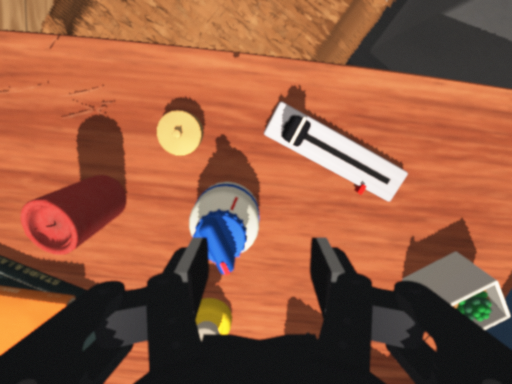

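The dimmer is at its right end, at (292,127). The cap wing's red end is at (226,267) and the tick at (235,203), so about 230° clockwise is needed, reachable in one grip.

Call:
{"fn": "drive_tool", "kwargs": {
  "slide": [
    [-0.09,-0.07,0.05],
    [-0.187,-0.144,0.1],
    [-0.187,-0.144,0.18],
    [-0.187,-0.144,0.25],
    [-0.187,-0.144,0.32],
    [-0.187,-0.144,0.32],
    [-0.187,-0.144,0.32],
    [-0.187,-0.144,0.32]
  ],
  "rotation": [
    [0,0,-0.2],
    [0,0,-0.4],
    [0,0,-0.6],
    [0.017,-0.004,-0.8],
    [0.017,-0.004,-0.8],
    [0.017,-0.004,-0.8],
    [0.017,-0.004,-0.8],
    [0.017,-0.004,-0.8]
  ]
}}

```text
clock: 10.25
eef_pos: [0.5677, -0.2447, 0.1346]
tool_rot: [-0.492, 0.871, -0.001, 0.001]
ft_force: [-0.9, -0.1, -0.2]
grip_width: 0.0514
grasp_force: 0.0
```

Run:
```python
from h import *
st();plan([(.568,-.245,.093,149)])
```

```text
t 10.25 p [ 0.5677 -0.2447  0.1346] q [-4.921e-01  8.705e-01 -8.000e-04  6.000e-04] w 0.0514 F [-0.9 -0.1 -0.2] j [-0.41  0.53  0.17  1.22  0.   -1.44]
(0.568, -0.245, 0.093, 149) slide [0.001, -0.001, 0.166] rot [-0.004, 0.001, -0.001]
```

Call:
{"fn": "drive_tool", "kwargs": {
  "slide": [
    [0,0,0.08],
    [0,0,0.166],
    [0,0,0.166],
    [0,0,0.166],
    [0,0,0.166],
    [0,0,0.166],
    [0,0,0.166],
    [0,0,0.166]
  ],
  "rotation": [
    [0,0,0],
    [0,0,0],
    [0,0,0],
    [0,0,0],
    [0,0,0],
    [0,0,0],
    [0,0,0],
    [0,0,0]
  ]
}}

```text
clock: 11.25
eef_pos: [0.5671, -0.2444, 0.092]
tool_rot: [-0.492, 0.87, 0.0, 0.0]
ft_force: [1.0, 0.7, -0.3]
grip_width: 0.0512
grasp_force: 0.0
```

Call:
{"fn": "drive_tool", "kwargs": {
  "slide": [
    [0,0,0],
    [0,0,0],
    [0,0,0],
    [0,0,0],
    [0,0,0],
    [0,0,0],
    [0,0,0],
    [0,0,0]
  ],
  "rotation": [
    [0,0,0],
    [0,0,0],
    [0,0,0],
    [0,0,0],
    [0,0,0],
    [0,0,0],
    [0,0,0],
    [0,0,0]
  ],
  "gripper": 0
}}

```text
clock: 12.25
eef_pos: [0.5685, -0.2453, 0.0923]
tool_rot: [-0.492, 0.871, -0.001, 0.001]
ft_force: [3.9, -2.4, -2.1]
grip_width: 0.0128
grasp_force: 61.6
```

Call:
{"fn": "drive_tool", "kwargs": {
  "slide": [
    [0,0,0],
    [0,0,0],
    [0,0,0],
    [0,0,0],
    [0,0,0],
    [0,0,0],
    [0,0,0],
    [0,0,0]
  ],
  "rotation": [
    [0,0,0.14],
    [0,0,0.28],
    [0,0,0.42],
    [0,0,0.57],
    [0,0,0.71],
    [0,0,0.86],
    [0,0,1],
    [0,0,1]
  ]
}}

```text
clock: 13.25
eef_pos: [0.5684, -0.245, 0.0923]
tool_rot: [-0.262, 0.965, -0.001, 0.001]
ft_force: [5.2, -2.8, -0.9]
grip_width: 0.0128
grasp_force: 61.7
```

Call:
{"fn": "drive_tool", "kwargs": {
  "slide": [
    [0,0,0],
    [0,0,0],
    [0,0,0],
    [0,0,0],
    [0,0,0],
    [0,0,0],
    [0,0,0],
    [0,0,0]
  ],
  "rotation": [
    [0,0,0.14],
    [0,0,0.28],
    [0,0,0.42],
    [0,0,0.57],
    [0,0,0.71],
    [0,0,0.86],
    [0,0,1],
    [0,0,1]
  ]
}}

```text
clock: 14.25
eef_pos: [0.5684, -0.2447, 0.0923]
tool_rot: [-0.015, 1.0, -0.0, 0.001]
ft_force: [5.1, -2.1, -0.3]
grip_width: 0.0125
grasp_force: 61.7
```

Run:
```python
from h import *
o=st();print(o['ft_torque'],o['grasp_force'])
```

```text
t 14.25 p [ 0.5684 -0.2447  0.0923] q [-1.520e-02  9.999e-01 -3.000e-04  1.300e-03] w 0.0125 F [ 5.1 -2.1 -0.3] j [-0.41  0.56  0.11  1.12  0.   -0.44]
[-0.26967348 -0.96636378 -0.00851023] 61.737788915634155
```

Good; continuing to turn (about 3 rad left).

Call:
{"fn": "drive_tool", "kwargs": {
  "slide": [
    [0,0,0],
    [0,0,0],
    [0,0,0],
    [0,0,0],
    [0,0,0],
    [0,0,0],
    [0,0,0],
    [0,0,0]
  ],
  "rotation": [
    [0,0,0.14],
    [0,0,0.28],
    [0,0,0.42],
    [0,0,0.57],
    [0,0,0.71],
    [0,0,0.86],
    [0,0,1],
    [0,0,1]
  ]
}}

```text
clock: 15.25
eef_pos: [0.5685, -0.2444, 0.0923]
tool_rot: [0.232, 0.973, 0.0, 0.001]
ft_force: [4.7, -0.5, -1.5]
grip_width: 0.0128
grasp_force: 61.7
```

Call:
{"fn": "drive_tool", "kwargs": {
  "slide": [
    [0,0,0],
    [0,0,0],
    [0,0,0],
    [0,0,0],
    [0,0,0],
    [0,0,0],
    [0,0,0],
    [0,0,0]
  ],
  "rotation": [
    [0,0,0.14],
    [0,0,0.28],
    [0,0,0.42],
    [0,0,0.57],
    [0,0,0.71],
    [0,0,0.86],
    [0,0,1],
    [0,0,1]
  ]
}}

```text
clock: 16.25
eef_pos: [0.5688, -0.2442, 0.0923]
tool_rot: [0.466, 0.885, 0.001, 0.001]
ft_force: [6.2, -0.6, -1.7]
grip_width: 0.0127
grasp_force: 61.7
```

Call:
{"fn": "drive_tool", "kwargs": {
  "slide": [
    [0,0,0],
    [0,0,0],
    [0,0,0],
    [0,0,0],
    [0,0,0],
    [0,0,0],
    [0,0,0],
    [0,0,0]
  ],
  "rotation": [
    [0,0,0.14],
    [0,0,0.28],
    [0,0,0.42],
    [0,0,0.57],
    [0,0,0.71],
    [0,0,0.86],
    [0,0,1],
    [0,0,1]
  ]
}}

```text
clock: 17.25
eef_pos: [0.5691, -0.2442, 0.0923]
tool_rot: [0.67, 0.742, 0.001, 0.001]
ft_force: [5.8, -0.0, -1.6]
grip_width: 0.0127
grasp_force: 61.6
```

Call:
{"fn": "drive_tool", "kwargs": {
  "slide": [
    [0,0,0],
    [0,0,0],
    [0,0,0],
    [0,0,0],
    [0,0,0],
    [0,0,0],
    [0,0,0],
    [0,0,0]
  ],
  "rotation": [
    [0,0,0.14],
    [0,0,0.28],
    [0,0,0.42],
    [0,0,0.57],
    [0,0,0.71],
    [0,0,0.86],
    [0,0,1],
    [0,0,1]
  ]
}}

```text
clock: 18.25
eef_pos: [0.5694, -0.2443, 0.0923]
tool_rot: [0.833, 0.553, 0.002, 0.001]
ft_force: [7.1, 0.1, -2.5]
grip_width: 0.0127
grasp_force: 61.5
```

Call:
{"fn": "drive_tool", "kwargs": {
  "slide": [
    [0,0,0],
    [0,0,0],
    [0,0,0],
    [0,0,0],
    [0,0,0],
    [0,0,0],
    [0,0,0],
    [0,0,0]
  ],
  "rotation": [
    [0,0,0.14],
    [0,0,0.28],
    [0,0,0.42],
    [0,0,0.57],
    [0,0,0.71],
    [0,0,0.8],
    [0,0,0.8],
    [0,0,0.8]
  ]
}}

```text
clock: 19.25
eef_pos: [0.5696, -0.2445, 0.0923]
tool_rot: [0.926, 0.377, 0.002, 0.001]
ft_force: [8.6, -1.3, -3.1]
grip_width: 0.0126
grasp_force: 61.4
```

Run:
```python
from h import *
o=st();print(o['ft_torque'],o['grasp_force']);q=R.from_quat(o['tool_rot']).as_matrix()[:,1];print('yaw_y',np.degrees(np.arctan2(q[1],q[0])))
```

```text
t 19.25 p [ 0.5696 -0.2445  0.0923] q [0.9262 0.377  0.0021 0.0011] w 0.0126 F [ 8.6 -1.3 -3.1] j [-0.41  0.56  0.11  1.12  0.    1.96]
[-0.41025834 -1.60037343  0.0028958 ] 61.44755244255066
yaw_y -45.705143965783364
```

Call:
{"fn": "drive_tool", "kwargs": {
  "slide": [
    [0,0,0],
    [0,0,0],
    [0,0,0],
    [0,0,0],
    [0,0,0],
    [0,0,0],
    [0,0,0],
    [0,0,0]
  ],
  "rotation": [
    [0,0,0.14],
    [0,0,0.28],
    [0,0,0.42],
    [0,0,0.57],
    [0,0,0.71],
    [0,0,0.86],
    [0,0,1],
    [0,0,1]
  ]
}}

```text
clock: 20.25
eef_pos: [0.5697, -0.2448, 0.0923]
tool_rot: [0.991, 0.136, 0.002, 0.001]
ft_force: [7.4, -2.5, -3.7]
grip_width: 0.0125
grasp_force: 61.4
```

Call:
{"fn": "drive_tool", "kwargs": {
  "slide": [
    [0,0,0],
    [0,0,0],
    [0,0,0],
    [0,0,0],
    [0,0,0],
    [0,0,0],
    [0,0,0],
    [0,0,0]
  ],
  "rotation": [
    [0,0,0.06],
    [0,0,0.12],
    [0,0,0.18],
    [0,0,0.24],
    [0,0,0.3],
    [0,0,0.36],
    [0,0,0.36],
    [0,0,0.36]
  ]
}}

```text
clock: 21.25
eef_pos: [0.5696, -0.2448, 0.0924]
tool_rot: [0.999, 0.049, 0.002, 0.001]
ft_force: [6.5, -3.6, -2.8]
grip_width: 0.0125
grasp_force: 80.0
```

Run:
```python
from h import *
o=st();print(o['ft_torque'],o['grasp_force']);q=R.from_quat(o['tool_rot']).as_matrix()[:,1];print('yaw_y',np.degrees(np.arctan2(q[1],q[0])))
```

```text
t 21.25 p [ 0.5696 -0.2448  0.0924] q [0.9988 0.0493 0.0021 0.0012] w 0.0125 F [ 6.5 -3.6 -2.8] j [-0.41  0.56  0.11  1.12 -0.    2.64]
[-0.79593426 -1.36707548  1.89139874] 80.00233029015362
yaw_y -84.34542396113011
```

The z torque of 1.9 Nm shows the cap is on its hard stop. I'm releasing, rising and unwinding towards the white planter.

Call:
{"fn": "drive_tool", "kwargs": {
  "slide": [
    [0,0,0],
    [0,0,0],
    [0,0,0],
    [0,0,0],
    [0,0,-0.15],
    [0,0,-0.3],
    [0,0,-0.45],
    [0,0,-0.56]
  ],
  "rotation": [
    [0,0,-0.1],
    [0,0,-0.1],
    [0,0,-0.1],
    [0,0,-0.1],
    [0,0,-0.1],
    [0,0,-0.1],
    [0,0,-0.1],
    [0,0,-0.1]
  ],
  "gripper": 0.5
}}

```text
clock: 22.25
eef_pos: [0.5673, -0.2445, 0.234]
tool_rot: [0.998, 0.07, 0.001, 0.0]
ft_force: [0.2, -0.5, -0.5]
grip_width: 0.0428
grasp_force: 0.0
```

Call:
{"fn": "drive_tool", "kwargs": {
  "slide": [
    [0,0,0],
    [0,0,0],
    [0,0,0],
    [0,0,0],
    [0,0,0],
    [0,0,0],
    [0,0,0],
    [0,0,0]
  ],
  "rotation": [
    [0,0,-0.25],
    [0,0,-0.5],
    [0,0,-0.75],
    [0,0,-1],
    [0,0,-1],
    [0,0,-1],
    [0,0,-1],
    [0,0,-1]
  ],
  "gripper": 1
}}

```text
clock: 23.25
eef_pos: [0.5671, -0.2443, 0.2319]
tool_rot: [0.949, 0.315, -0.0, -0.0]
ft_force: [0.5, -0.3, 0.7]
grip_width: 0.0855
grasp_force: 0.0
```

Call:
{"fn": "drive_tool", "kwargs": {
  "slide": [
    [0,0,0],
    [0,0,0],
    [0,0,0],
    [0,0,0],
    [0,0,0],
    [0,0,0],
    [0,0,0],
    [0,0,0]
  ],
  "rotation": [
    [0,0,-0.25],
    [0,0,-0.5],
    [0,0,-0.75],
    [0,0,-1],
    [0,0,-1],
    [0,0,-1],
    [0,0,-1],
    [0,0,-1]
  ]
}}

```text
clock: 24.25
eef_pos: [0.5671, -0.2444, 0.2318]
tool_rot: [0.842, 0.54, -0.0, -0.0]
ft_force: [0.5, 0.3, 0.2]
grip_width: 0.0853
grasp_force: 0.0
```

Run:
```python
from h import *
st();plan([(.53,-.15,.22,0),(.5,-.05,.22,28),(.475,.042,.2,52),(.475,.042,.2,66.3)])
```

```text
t 24.25 p [ 0.5671 -0.2444  0.2318] q [ 8.418e-01  5.398e-01 -0.000e+00 -1.000e-04] w 0.0853 F [0.5 0.3 0.2] j [-0.41  0.48  0.35  1.44  0.    1.59]
(0.53, -0.15, 0.22, 0) slide [0.281, -0.292, 0.047] rot [-0.0, -0.0, -0.861]
(0.5, -0.05, 0.22, 28) slide [0.4, -0.12, 0.0] rot [0.0, 0.0, -0.977]
(0.475, 0.042, 0.2, 52) slide [0.372, 0.084, 0.08] rot [0.0, 0.0, -0.838]
(0.475, 0.042, 0.2, 66.3) slide [0.0, 0.0, 0.0] rot [0.0, 0.0, -0.499]
```

Call:
{"fn": "drive_tool", "kwargs": {
  "slide": [
    [0.07,-0.07,0.01],
    [0.14,-0.14,0.02],
    [0.21,-0.21,0.03],
    [0.28,-0.29,0.05],
    [0.28,-0.29,0.05],
    [0.28,-0.29,0.05],
    [0.28,-0.29,0.05],
    [0.28,-0.29,0.05]
  ],
  "rotation": [
    [0,0,-0.2],
    [0,0,-0.4],
    [0,0,-0.6],
    [0,0,-0.86],
    [0,0,-0.86],
    [0,0,-0.86],
    [0,0,-0.86],
    [0,0,-0.86]
  ]
}}

```text
clock: 25.25
eef_pos: [0.5306, -0.1512, 0.2193]
tool_rot: [0.708, 0.707, 0.0, 0.0]
ft_force: [-0.3, 0.8, 0.7]
grip_width: 0.0854
grasp_force: 0.0
```

Call:
{"fn": "drive_tool", "kwargs": {
  "slide": [
    [0.1,-0.03,0],
    [0.2,-0.06,0],
    [0.3,-0.09,0],
    [0.4,-0.12,0],
    [0.4,-0.12,0],
    [0.4,-0.12,0],
    [0.4,-0.12,0],
    [0.4,-0.12,0]
  ],
  "rotation": [
    [0,0,-0.25],
    [0,0,-0.5],
    [0,0,-0.75],
    [0,0,-0.98],
    [0,0,-0.98],
    [0,0,-0.98],
    [0,0,-0.98],
    [0,0,-0.98]
  ]
}}

```text
clock: 26.25
eef_pos: [0.5005, -0.0512, 0.2193]
tool_rot: [0.515, 0.857, -0.0, -0.0]
ft_force: [-0.3, 0.1, -0.3]
grip_width: 0.0858
grasp_force: 0.0
```

Call:
{"fn": "drive_tool", "kwargs": {
  "slide": [
    [0.09,0.02,0.02],
    [0.18,0.04,0.04],
    [0.28,0.06,0.06],
    [0.37,0.084,0.08],
    [0.37,0.084,0.08],
    [0.37,0.084,0.08],
    [0.37,0.084,0.08],
    [0.37,0.084,0.08]
  ],
  "rotation": [
    [0,0,-0.2],
    [0,0,-0.4],
    [0,0,-0.6],
    [0,0,-0.84],
    [0,0,-0.84],
    [0,0,-0.84],
    [0,0,-0.84],
    [0,0,-0.84]
  ]
}}

```text
clock: 27.25
eef_pos: [0.4756, 0.0403, 0.1995]
tool_rot: [0.325, 0.946, 0.0, 0.0]
ft_force: [-0.0, -0.7, 0.5]
grip_width: 0.0858
grasp_force: 0.0
```

Call:
{"fn": "drive_tool", "kwargs": {
  "slide": [
    [0,0,0],
    [0,0,0],
    [0,0,0],
    [0,0,0],
    [0,0,0],
    [0,0,0],
    [0,0,0],
    [0,0,0]
  ],
  "rotation": [
    [0,0,-0.2],
    [0,0,-0.4],
    [0,0,-0.5],
    [0,0,-0.5],
    [0,0,-0.5],
    [0,0,-0.5],
    [0,0,-0.5],
    [0,0,-0.5]
  ]
}}

```text
clock: 28.25
eef_pos: [0.4753, 0.041, 0.1994]
tool_rot: [0.204, 0.979, 0.0, -0.0]
ft_force: [-0.3, -0.1, 0.3]
grip_width: 0.0853
grasp_force: 0.0
```

```bash
cat >> h.py <<'E'
def rect(P,x,y,rad,zl,zh,name=''):
    S=np.nan_to_num(P.reshape(-1,3));Q=S[(np.hypot(S[:,0]-x,S[:,1]-y)<rad)&(S[:,2]>zl)&(S[:,2]<zh)]
    if len(Q)<5: print(name,'few');return
    (c,s,a)=cv2.minAreaRect((Q[:,:2]*1000).astype(np.float32))
    if s[0]<s[1]: a-=90
    a=(a+90)%180-90
    print(name,len(Q),'ctr',np.round(c,1),'size',np.round(sorted(s),1),'long axis deg',round(a,1));return np.array(c)/1000,a
E
python3 - <<'E'
from h import *
st();c=cam('wrist');save(c,'w3.png');P=cloud(c)
r=rect(P,.486,.037,.06,.06,.12,'white w');c2=cam('top');T=cloud(c2)
for n,x,y in(('terr',.454,.3135),('blue',.454,.172)):rect(T,x,y,.065,.06,.12,n)
rect(T,.567,-.245,.035,.1,.125,'wing')
save(c2,'top1.png')
E
```

```text
t 28.25 p [0.4753 0.041  0.1994] q [ 2.04e-01  9.79e-01  0.00e+00 -1.00e-04] w 0.0853 F [-0.3 -0.1  0.3] j [ 0.09  0.21 -0.12  1.24  0.    0.5 ]
white w 1857 ctr [518.3  21.8] size [48.2 55.3] long axis deg 66.7
terr 316 ctr [453.6 312.6] size [55.9 78.6] long axis deg -25.4
blue few
wing 114 ctr [ 567.5 -244.3] size [15.2 49.6] long axis deg 13.5
```

View pics/w3.png

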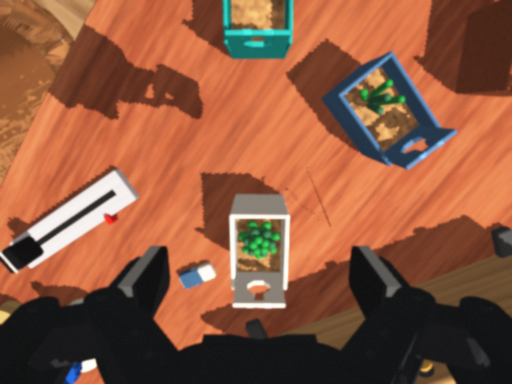

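The wrist view shows the white planter straight below, rim (231–288, 215–305), keyhole at the bottom (+x). The blue planter is at (390,110). I'm recomputing with wider windows because the white and blue readings differ from before.

Run:
```python
from h import *
c=load('wrist');P=cloud(c);H=cv2.cvtColor(c['image'],cv2.COLOR_RGB2HSV)
print('white rim px',plane(c,[[231,217],[288,217],[233,305],[285,305]],.075).round(3).tolist())
S=P[190:312,222:296].reshape(-1,3);S=S[(S[:,2]>.06)&(S[:,2]<.11)];print(len(S),cv2.minAreaRect((S[:,:2]*1000).astype(np.float32)))
S=P[45:172,318:462].reshape(-1,3);S=S[(S[:,2]>.06)&(S[:,2]<.11)];print('blue',len(S),cv2.minAreaRect((S[:,:2]*1000).astype(np.float32)))
print(P[240:310:10,258].round(3))
```

```text
white rim px [[0.489, 0.007, 0.075], [0.51, 0.055, 0.075], [0.575, -0.031, 0.075], [0.596, 0.017, 0.075]]
3337 ((533.30419921875, 15.13344955444336), (55.42581558227539, 81.26286315917969), 66.3619613647461)
blue 3873 ((456.0849304199219, 171.4896697998047), (81.0186996459961, 56.745819091796875), 16.111520767211914)
[[ 0.518  0.021  0.08 ]
 [ 0.528  0.017  0.079]
 [ 0.553  0.006  0.046]
 [ 0.562  0.002  0.049]
 [ 0.567 -0.     0.061]
 [ 0.614 -0.021 -0.001]
 [ 0.565  0.001  0.098]]
```

Run:
```python
from h import *
plan([(.5223,.0199,.12,66.4),(.5223,.0199,.041,66.4)])
```

```text
(0.5223, 0.0199, 0.12, 66.4) slide [-0.206, -0.002, 0.318] rot [0.0, -0.0, 0.002]
(0.5223, 0.0199, 0.041, 66.4) slide [0.0, 0.0, 0.316] rot [0.0, 0.0, 0.0]
```

Call:
{"fn": "drive_tool", "kwargs": {
  "slide": [
    [-0.1,0,0],
    [-0.206,-0.002,0],
    [-0.206,-0.002,0.16],
    [-0.206,-0.002,0.318],
    [-0.206,-0.002,0.45],
    [-0.206,-0.002,0.634],
    [-0.206,-0.002,0.634],
    [-0.206,-0.002,0.634]
  ],
  "rotation": [
    [0,0,0],
    [0,0,0],
    [0,0,0],
    [0,0,0],
    [0,0,0],
    [0,0,0],
    [0,0,0],
    [0,0,0]
  ]
}}

```text
clock: 29.35
eef_pos: [0.5233, 0.02, 0.0421]
tool_rot: [0.204, 0.979, 0.0, 0.001]
ft_force: [0.6, -1.0, -0.3]
grip_width: 0.0854
grasp_force: 0.0
```

Call:
{"fn": "drive_tool", "kwargs": {
  "slide": [
    [0,0,0],
    [0,0,0],
    [0,0,0],
    [0,0,0],
    [0,0,0],
    [0,0,0],
    [0,0,0],
    [0,0,0]
  ],
  "rotation": [
    [0,0,0],
    [0,0,0],
    [0,0,0],
    [0,0,0],
    [0,0,0],
    [0,0,0],
    [0,0,0],
    [0,0,0]
  ],
  "gripper": 0
}}

```text
clock: 30.35
eef_pos: [0.5241, 0.0199, 0.043]
tool_rot: [0.204, 0.979, 0.0, 0.002]
ft_force: [-0.6, -0.0, 6.4]
grip_width: 0.0549
grasp_force: 65.0
```

Call:
{"fn": "drive_tool", "kwargs": {
  "slide": [
    [0,0,-0.1],
    [0,0,-0.2],
    [0,0,-0.3],
    [0,0,-0.4],
    [0,0,-0.5],
    [0,0,-0.6],
    [0,0,-0.7],
    [0,0,-0.7]
  ],
  "rotation": [
    [0,0,0],
    [0,0,0],
    [0,0,0],
    [0,0,0],
    [0,0,0],
    [0,0,0],
    [0,0,0],
    [0,0,0]
  ]
}}

```text
clock: 31.35
eef_pos: [0.5237, 0.02, 0.218]
tool_rot: [0.204, 0.979, 0.001, 0.002]
ft_force: [-0.6, -0.8, -1.8]
grip_width: 0.0552
grasp_force: 64.0
```

Run:
```python
from h import *
st();c=cam('wrist');save(c,'w4.png')
plan([(.5223,.0199,.215,89.4),(.555,.003,.215,89.4)])
```

```text
t 31.35 p [0.5237 0.02   0.218 ] q [2.04e-01 9.79e-01 7.00e-04 2.30e-03] w 0.0552 F [-0.6 -0.8 -1.8] j [0.04 0.29 0.04 1.31 0.   0.45]
(0.5223, 0.0199, 0.215, 89.4) slide [0.001, -0.001, 0.006] rot [0.001, 0.003, -0.801]
(0.555, 0.003, 0.215, 89.4) slide [-0.132, -0.066, 0.0] rot [0.0, 0.0, 0.0]
```

View pics/w4.png

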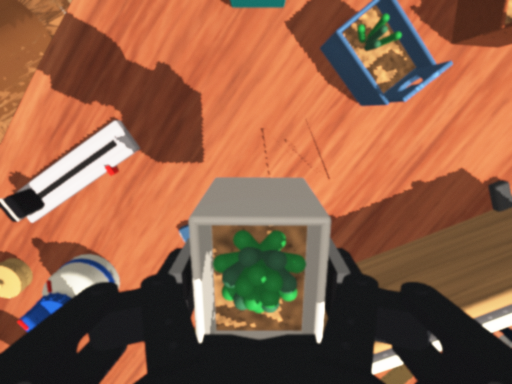

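The planter is held square between the fingers at (200–325,180–340), and blue stands undisturbed at (385,55). I'm cross-checking the screw line from the earlier wrist picture, where a brass head shows at (425,368).

Run:
```python
from h import *
c=load('wrist');o=bot.get_obs()
q=R.from_quat(o['tool_rot']);qi=q.inv();rel_t=qi.apply(c['xyz']-o['eef_pos']);rel_q=qi*R.from_quat(c['orientation'])
print(rel_t)
q3=R.from_quat([.204,.979,0,-.0001]);c3=dict(c);c3['xyz']=np.array([.4753,.041,.1994])+q3.apply(rel_t);c3['orientation']=(q3*rel_q).as_quat()
im=cv2.imread('pics/w3.png');h=cv2.cvtColor(im,cv2.COLOR_BGR2HSV)
m=cv2.inRange(h,(15,120,110),(32,255,255));m[:345]=0;m[:,:380]=0;v,u=np.nonzero(m);print(len(u),u.min(),u.max(),v.min(),v.max())
print(plane(c3,[[u.mean(),v.mean()]],.119))
im2=load('top')['image']
h=cv2.cvtColor(im2,cv2.COLOR_RGB2HSV)
cv2.imwrite('pics/t.png',cv2.hconcat([cv2.resize(im[335:384,390:470],(400,245)),cv2.resize(im2[125:150,150:265,::-1],(400,245))]))
```

```text
[ 0.06770862 -0.00019066 -0.14325967]
238 420 455 361 383
[[0.70036595 0.12816571 0.119     ]]
```

View pics/t.png

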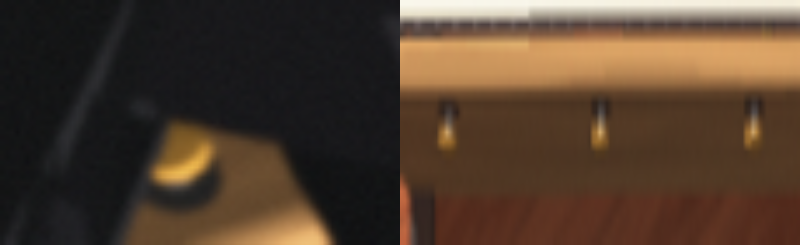

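Call:
{"fn": "drive_tool", "kwargs": {
  "slide": [
    [0,0,0],
    [0,0,0],
    [0,0,0],
    [0,0,0],
    [0,0,0],
    [0,0,0],
    [0,0,0],
    [0,0,0]
  ],
  "rotation": [
    [0,0,-0.13],
    [0,0,-0.26],
    [0,0,-0.4],
    [0,0,-0.53],
    [0,0,-0.66],
    [0,0,-0.8],
    [0,0,-0.8],
    [0,0,-0.8]
  ]
}}

```text
clock: 32.4
eef_pos: [0.5218, 0.0199, 0.2149]
tool_rot: [0.006, 1.0, 0.0, -0.001]
ft_force: [0.8, -0.5, -1.4]
grip_width: 0.055
grasp_force: 64.1
```

Call:
{"fn": "drive_tool", "kwargs": {
  "slide": [
    [-0.06,-0.01,0],
    [-0.12,-0.02,0],
    [-0.18,-0.03,0],
    [-0.24,-0.05,0],
    [-0.3,-0.06,0],
    [-0.35,-0.07,0],
    [-0.35,-0.07,0],
    [-0.35,-0.07,0]
  ],
  "rotation": [
    [0,0,0],
    [0,0,0],
    [0,0,0],
    [0,0,0],
    [0,0,0],
    [0,0,0],
    [0,0,0],
    [0,0,0]
  ]
}}

```text
clock: 33.4
eef_pos: [0.609, 0.0016, 0.2155]
tool_rot: [0.006, 1.0, 0.0, -0.001]
ft_force: [0.3, 0.8, -2.0]
grip_width: 0.055
grasp_force: 64.0
```

Run:
```python
from h import *
o=st();y=R.from_quat(o['tool_rot']).as_matrix();print(np.degrees(np.arctan2(y[1,1],y[0,1])),y[:,2])
plan([(.612,.003,.087,89.4)])
```

```text
t 33.4 p [0.609  0.0016 0.2155] q [ 5.5e-03  1.0e+00  1.0e-04 -7.0e-04] w 0.055 F [ 0.3  0.8 -2. ] j [0.   0.47 0.29 1.4  0.   0.01]
89.36602045355055 [-1.33498152e-03  2.09165459e-04 -9.99999087e-01]
(0.612, 0.003, 0.087, 89.4) slide [-0.012, 0.006, 0.514] rot [0.0, -0.003, -0.001]
```

Call:
{"fn": "drive_tool", "kwargs": {
  "slide": [
    [0,0.006,0.08],
    [0,0.006,0.17],
    [0,0.006,0.25],
    [0,0.006,0.34],
    [0,0.006,0.43],
    [0,0.006,0.514],
    [0,0.006,0.514],
    [0,0.006,0.514]
  ],
  "rotation": [
    [0,0,0],
    [0,0,0],
    [0,0,0],
    [0,0,0],
    [0,0,0],
    [0,0,0],
    [0,0,0],
    [0,0,0]
  ]
}}

```text
clock: 34.4
eef_pos: [0.61, 0.0031, 0.0884]
tool_rot: [0.005, 1.0, 0.0, 0.001]
ft_force: [0.1, -0.4, -1.5]
grip_width: 0.0546
grasp_force: 64.0
```

Run:
```python
from h import *
o=st();plan([(.622,.003,.087,89.4),(.634,.003,.087,89.4)])
c=cam('wrist');print(np.nanmin(cloud(c)[...,0]))
im=c['image'];h=cv2.cvtColor(im,cv2.COLOR_RGB2HSV);m=cv2.inRange(h,(15,120,110),(32,255,255));n,l,s,ce=cv2.connectedComponentsWithStats(m)
print([(s[i].tolist()) for i in range(1,n) if s[i][4]>40])
```

```text
t 34.4 p [0.61   0.0031 0.0884] q [5.4e-03 1.0e+00 1.0e-04 6.0e-04] w 0.0546 F [ 0.1 -0.4 -1.5] j [0.01 0.55 0.08 1.1  0.   0.02]
(0.622, 0.003, 0.087, 89.4) slide [-0.048, 0.0, 0.006] rot [0.0, 0.002, -0.001]
(0.634, 0.003, 0.087, 89.4) slide [-0.048, 0.001, 0.0] rot [0.0, 0.0, 0.0]
0.4616196210321511
[[213, 242, 17, 17, 97], [281, 243, 24, 14, 72], [214, 270, 10, 22, 134], [12, 280, 67, 42, 1673], [265, 284, 35, 31, 174], [436, 286, 76, 35, 1730], [221, 298, 40, 26, 444], [490, 324, 22, 8, 112], [502, 337, 10, 9, 46], [374, 344, 43, 40, 952]]
```

Call:
{"fn": "drive_tool", "kwargs": {
  "slide": [
    [-0.01,0,0.003],
    [-0.02,0,0.003],
    [-0.03,0,0.003],
    [-0.04,0,0.003],
    [-0.05,0,0.003],
    [-0.06,0,0.003],
    [-0.07,0,0.003],
    [-0.07,0,0.003]
  ],
  "rotation": [
    [0,0,0],
    [0,0,0],
    [0,0,0],
    [0,0,0],
    [0,0,0],
    [0,0,0],
    [0,0,0],
    [0,0,0]
  ]
}}

```text
clock: 35.45
eef_pos: [0.6274, 0.0028, 0.0866]
tool_rot: [0.005, 1.0, 0.0, -0.0]
ft_force: [-0.0, -0.3, -1.7]
grip_width: 0.0549
grasp_force: 64.0
```

Call:
{"fn": "drive_tool", "kwargs": {
  "slide": [
    [-0.005,0,0],
    [-0.01,0,0],
    [-0.015,0,0],
    [-0.02,0,0],
    [-0.02,0,0],
    [-0.02,0,0],
    [-0.02,0,0],
    [-0.02,0,0]
  ],
  "rotation": [
    [0,0,0],
    [0,0,0],
    [0,0,0],
    [0,0,0],
    [0,0,0],
    [0,0,0],
    [0,0,0],
    [0,0,0]
  ]
}}

```text
clock: 36.45
eef_pos: [0.6321, 0.0028, 0.0866]
tool_rot: [0.005, 1.0, 0.0, -0.0]
ft_force: [0.1, 0.1, -1.9]
grip_width: 0.0551
grasp_force: 64.0
```

Call:
{"fn": "drive_tool", "kwargs": {
  "slide": [
    [-0.003,0,0],
    [-0.006,0,0],
    [-0.009,0,0],
    [-0.012,0,0],
    [-0.012,0,0],
    [-0.012,0,0],
    [-0.012,0,0],
    [-0.012,0,0]
  ],
  "rotation": [
    [0,0,0],
    [0,0,0],
    [0,0,0],
    [0,0,0],
    [0,0,0],
    [0,0,0],
    [0,0,0],
    [0,0,0]
  ]
}}

```text
clock: 37.45
eef_pos: [0.6347, 0.0028, 0.0865]
tool_rot: [0.005, 1.0, 0.0, -0.001]
ft_force: [-3.2, 0.4, -0.5]
grip_width: 0.0551
grasp_force: 64.2
```

Call:
{"fn": "drive_tool", "kwargs": {
  "slide": [
    [-0.003,0,0],
    [-0.006,0,0],
    [-0.009,0,0],
    [-0.012,0,0],
    [-0.012,0,0],
    [-0.012,0,0],
    [-0.012,0,0],
    [-0.012,0,0]
  ],
  "rotation": [
    [0,0,0],
    [0,0,0],
    [0,0,0],
    [0,0,0],
    [0,0,0],
    [0,0,0],
    [0,0,0],
    [0,0,0]
  ]
}}

```text
clock: 38.45
eef_pos: [0.6347, 0.0027, 0.0864]
tool_rot: [0.005, 1.0, 0.0, -0.003]
ft_force: [-12.1, -0.4, 4.6]
grip_width: 0.0552
grasp_force: 64.8
```

Call:
{"fn": "drive_tool", "kwargs": {
  "slide": [
    [0.008,0,0],
    [0.016,0,0],
    [0.016,0,0.02],
    [0.016,0,0.035],
    [0.016,0,0.05],
    [0.016,0,0.062],
    [0.016,0,0.062],
    [0.016,0,0.062]
  ],
  "rotation": [
    [0,0,0],
    [0,0,0],
    [0,0,0],
    [0,0,0],
    [0,0,0],
    [0,0,0],
    [0,0,0],
    [0,0,0]
  ]
}}

```text
clock: 39.45
eef_pos: [0.6344, 0.0028, 0.0712]
tool_rot: [0.005, 1.0, 0.0, 0.0]
ft_force: [-0.0, 0.5, -1.7]
grip_width: 0.0549
grasp_force: 64.0
```

Call:
{"fn": "drive_tool", "kwargs": {
  "slide": [
    [0,0,0.004],
    [0,0,0.008],
    [0,0,0.012],
    [0,0,0.012],
    [0,0,0.012],
    [0,0,0.012],
    [0,0,0.012],
    [0,0,0.012]
  ],
  "rotation": [
    [0,0,0],
    [0,0,0],
    [0,0,0],
    [0,0,0],
    [0,0,0],
    [0,0,0],
    [0,0,0],
    [0,0,0]
  ]
}}

```text
clock: 40.45
eef_pos: [0.6342, 0.0027, 0.0681]
tool_rot: [0.005, 1.0, 0.0, -0.0]
ft_force: [0.1, -0.5, -1.9]
grip_width: 0.0548
grasp_force: 64.0
```

Call:
{"fn": "drive_tool", "kwargs": {
  "slide": [
    [0,0,0.003],
    [0.004,0,0.006],
    [0.004,0,0.008],
    [0.004,0,0.008],
    [0.004,0,0.008],
    [0.004,0,0.008],
    [0.004,0,0.008],
    [0.004,0,0.008]
  ],
  "rotation": [
    [0,0,0],
    [0,0,0],
    [0,0,0],
    [0,0,0],
    [0,0,0],
    [0,0,0],
    [0,0,0],
    [0,0,0]
  ]
}}

```text
clock: 41.45
eef_pos: [0.6344, 0.0028, 0.0673]
tool_rot: [0.005, 1.0, 0.0, 0.001]
ft_force: [1.4, -0.4, 6.3]
grip_width: 0.0548
grasp_force: 64.6
```

Call:
{"fn": "drive_tool", "kwargs": {
  "slide": [
    [0,0,0],
    [0,0,0],
    [0,0,0],
    [0,0,0],
    [0,0,-0.15],
    [0,0,-0.3],
    [0,0,-0.45],
    [0,0,-0.6]
  ],
  "rotation": [
    [0,0,0],
    [0,0,0],
    [0,0,0],
    [0,0,0],
    [0,0,0],
    [0,0,0],
    [0,0,0],
    [0,0,0]
  ],
  "gripper": 1
}}

```text
clock: 42.45
eef_pos: [0.633, 0.0027, 0.2173]
tool_rot: [0.005, 1.0, 0.0, -0.0]
ft_force: [0.2, -0.5, -0.4]
grip_width: 0.0852
grasp_force: 0.0
```

Run:
```python
from h import *
st();plan([(.54,.12,.22,98),(.4455,.1684,.2,106.1)])
```

```text
t 42.45 p [0.633  0.0027 0.2173] q [ 5.4e-03  1.0e+00  1.0e-04 -1.0e-04] w 0.0852 F [ 0.2 -0.5 -0.4] j [0.   0.52 0.38 1.43 0.   0.02]
(0.54, 0.12, 0.22, 98) slide [0.377, 0.465, -0.011] rot [0.0, -0.001, -0.301]
(0.4455, 0.1684, 0.2, 106.1) slide [0.347, 0.244, 0.08] rot [0.0, 0.0, -0.283]
```

Call:
{"fn": "drive_tool", "kwargs": {
  "slide": [
    [0.09,0.11,0],
    [0.19,0.23,0],
    [0.28,0.35,0],
    [0.377,0.465,0],
    [0.377,0.465,0],
    [0.377,0.465,0],
    [0.377,0.465,0],
    [0.377,0.465,0]
  ],
  "rotation": [
    [0,0,-0.1],
    [0,0,-0.2],
    [0,0,-0.3],
    [0,0,-0.3],
    [0,0,-0.3],
    [0,0,-0.3],
    [0,0,-0.3],
    [0,0,-0.3]
  ]
}}

```text
clock: 43.45
eef_pos: [0.5407, 0.1192, 0.2159]
tool_rot: [-0.069, 0.998, -0.0, -0.0]
ft_force: [0.2, 0.3, -0.1]
grip_width: 0.0853
grasp_force: 0.0
```

Call:
{"fn": "drive_tool", "kwargs": {
  "slide": [
    [0.09,0.06,0.02],
    [0.18,0.12,0.04],
    [0.27,0.18,0.06],
    [0.347,0.244,0.08],
    [0.347,0.244,0.08],
    [0.347,0.244,0.08],
    [0.347,0.244,0.08],
    [0.347,0.244,0.08]
  ],
  "rotation": [
    [0,0,-0.1],
    [0,0,-0.2],
    [0,0,-0.28],
    [0,0,-0.28],
    [0,0,-0.28],
    [0,0,-0.28],
    [0,0,-0.28],
    [0,0,-0.28]
  ]
}}

```text
clock: 44.45
eef_pos: [0.4465, 0.1681, 0.1962]
tool_rot: [-0.139, 0.99, 0.0, 0.0]
ft_force: [-0.7, 0.3, -0.5]
grip_width: 0.0853
grasp_force: 0.0
```

```bash
cat >> h.py <<'E'
def blob(c,lo,hi,zl=.06,zh=.11):
    "largest colour blob -> rect of its high points"
    P=cloud(c);h=cv2.cvtColor(c['image'],cv2.COLOR_RGB2HSV);m=cv2.inRange(h,lo,hi);m=cv2.morphologyEx(m,cv2.MORPH_CLOSE,np.ones((5,5)))
    n,l,s,_=cv2.connectedComponentsWithStats(m);i=1+np.argmax(s[1:,4]);u,v,w,hh=s[i][:4];print('blob px',s[i])
    S=P[v:v+hh,u:u+w].reshape(-1,3);S=S[(S[:,2]>zl)&(S[:,2]<zh)];print(len(S),cv2.minAreaRect((S[:,:2]*1000).astype(np.float32)))
E
python3 - <<'E'
from h import *
st();c=cam('wrist');save(c,'w5.png');blob(c,(100,110,40),(125,255,255))
t=cam('top');T=cloud(t);rect(T,.64,.003,.06,.06,.127,'white hung');rect(T,.454,.3135,.075,.06,.12,'terr');rect(T,.567,-.245,.035,.1,.125,'wing')
z=np.hstack([cv2.resize(t['image'][112:190,200:290],(400,347)),cv2.resize(c['image'][40:300,150:450],(400,347))]);cv2.imwrite('pics/z5.png',z[:,:,::-1])
E
```

```text
t 44.45 p [0.4465 0.1681 0.1962] q [-1.387e-01  9.903e-01  1.000e-04  1.000e-04] w 0.0853 F [-0.7  0.3 -0.5] j [ 0.36  0.21 -0.12  1.23  0.    0.08]
blob px [ 230  150   61  105 2295]
2596 ((456.3852844238281, 171.3983154296875), (80.63168334960938, 55.33924102783203), 16.2742862701416)
white hung 767 ctr [643.7   3.4] size [81.4 82. ] long axis deg -0.9
terr few
wing 115 ctr [ 567.6 -245.1] size [14.6 49.1] long axis deg 10.5
```

View pics/z5.png

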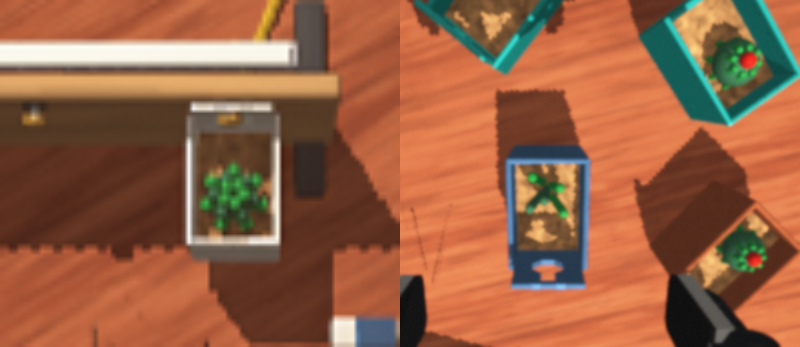

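The left crop shows white hung with its brass head at (228,118) in front of the plate. The right crop shows blue below the gripper, aligned.

Call:
{"fn": "drive_tool", "kwargs": {
  "slide": [
    [0,0,0.12],
    [0,0,0.24],
    [0,0,0.36],
    [0,0,0.48],
    [0,0,0.58],
    [0,0,0.617],
    [0,0,0.617],
    [0,0,0.617]
  ],
  "rotation": [
    [0,0,0],
    [0,0,0],
    [0,0,0],
    [0,0,0],
    [0,0,0],
    [0,0,0],
    [0,0,0],
    [0,0,0]
  ]
}}

```text
clock: 45.55
eef_pos: [0.4468, 0.1688, 0.0429]
tool_rot: [-0.139, 0.99, 0.0, 0.001]
ft_force: [0.8, -0.6, 0.3]
grip_width: 0.0856
grasp_force: 0.0
```

Call:
{"fn": "drive_tool", "kwargs": {
  "slide": [
    [0,0,0],
    [0,0,0],
    [0,0,0],
    [0,0,0],
    [0,0,0],
    [0,0,0],
    [0,0,0],
    [0,0,0]
  ],
  "rotation": [
    [0,0,0],
    [0,0,0],
    [0,0,0],
    [0,0,0],
    [0,0,0],
    [0,0,0],
    [0,0,0],
    [0,0,0]
  ],
  "gripper": 0
}}

```text
clock: 46.55
eef_pos: [0.4466, 0.1688, 0.0429]
tool_rot: [-0.139, 0.99, 0.0, 0.001]
ft_force: [0.1, 0.5, 6.2]
grip_width: 0.0552
grasp_force: 64.6
```

Call:
{"fn": "drive_tool", "kwargs": {
  "slide": [
    [0,0,-0.1],
    [0,0,-0.2],
    [0,0,-0.3],
    [0,0,-0.4],
    [0,0,-0.5],
    [0,0,-0.6],
    [0,0,-0.7],
    [0,0,-0.7]
  ],
  "rotation": [
    [0,0,0],
    [0,0,0],
    [0,0,0],
    [0,0,0],
    [0,0,0],
    [0,0,0],
    [0,0,0],
    [0,0,0]
  ]
}}

```text
clock: 47.55
eef_pos: [0.4468, 0.1687, 0.2183]
tool_rot: [-0.139, 0.99, 0.0, 0.002]
ft_force: [0.0, -0.6, -1.5]
grip_width: 0.0552
grasp_force: 63.9
```

Run:
```python
from h import *
st();plan([(.52,.14,.215,89.4),(.611,.118,.215,89.4)])
```

```text
t 47.55 p [0.4468 0.1687 0.2183] q [-1.391e-01  9.903e-01  4.000e-04  1.700e-03] w 0.0552 F [ 0.  -0.6 -1.5] j [ 0.36  0.2  -0.08  1.29  0.    0.08]
(0.52, 0.14, 0.215, 89.4) slide [-0.25, -0.191, 0.014] rot [0.002, 0.007, 0.579]
(0.611, 0.118, 0.215, 89.4) slide [-0.365, -0.084, 0.0] rot [0.0, 0.0, 0.0]
```

Call:
{"fn": "drive_tool", "kwargs": {
  "slide": [
    [-0.05,-0.04,0],
    [-0.1,-0.08,0],
    [-0.15,-0.12,0],
    [-0.2,-0.16,0],
    [-0.25,-0.19,0.01],
    [-0.25,-0.19,0.01],
    [-0.25,-0.19,0.01],
    [-0.25,-0.19,0.01]
  ],
  "rotation": [
    [0,0,0.11],
    [0,0,0.22],
    [0,0,0.33],
    [0,0,0.44],
    [0,0,0.58],
    [0,0,0.58],
    [0.002,0.007,0.58],
    [0.002,0.007,0.58]
  ]
}}

```text
clock: 48.55
eef_pos: [0.5187, 0.1401, 0.2145]
tool_rot: [0.005, 1.0, -0.001, -0.002]
ft_force: [-0.7, -0.5, -0.3]
grip_width: 0.0551
grasp_force: 63.9
```

Call:
{"fn": "drive_tool", "kwargs": {
  "slide": [
    [-0.06,-0.015,0],
    [-0.12,-0.03,0],
    [-0.18,-0.045,0],
    [-0.24,-0.06,0],
    [-0.3,-0.075,0],
    [-0.362,-0.084,0],
    [-0.362,-0.084,0],
    [-0.362,-0.084,0]
  ],
  "rotation": [
    [0,0,0],
    [0,0,0],
    [0,0,0],
    [0,0,0],
    [0,0,0],
    [0,0,0],
    [0,0,0],
    [0,0,0]
  ]
}}

```text
clock: 49.55
eef_pos: [0.6085, 0.1182, 0.2141]
tool_rot: [0.005, 1.0, -0.001, -0.002]
ft_force: [0.4, -0.4, -1.4]
grip_width: 0.055
grasp_force: 63.9
```

Run:
```python
from h import *
o=st();y=R.from_quat(o['tool_rot']).as_matrix();print(np.degrees(np.arctan2(y[1,1],y[0,1])))
plan([(.611,.118,.087,89.4)])
```

```text
t 49.55 p [0.6085 0.1182 0.2141] q [ 5.1e-03  1.0e+00 -7.0e-04 -2.1e-03] w 0.055 F [ 0.4 -0.4 -1.4] j [ 0.19  0.49  0.33  1.41 -0.    0.2 ]
89.4105499316763
(0.611, 0.118, 0.087, 89.4) slide [-0.012, -0.0, 0.508] rot [-0.003, -0.008, 0.0]
```

Call:
{"fn": "drive_tool", "kwargs": {
  "slide": [
    [0,0,0.08],
    [0,0,0.17],
    [0,0,0.25],
    [0,0,0.34],
    [0,0,0.43],
    [0,0,0.508],
    [0,0,0.508],
    [0,0,0.508]
  ],
  "rotation": [
    [0,-0.004,0],
    [0,-0.004,0],
    [0,-0.008,0],
    [0,-0.008,0],
    [0,-0.008,0],
    [0,-0.008,0],
    [0,-0.008,0],
    [0,-0.008,0]
  ]
}}

```text
clock: 50.55
eef_pos: [0.609, 0.1181, 0.0882]
tool_rot: [0.005, 1.0, -0.001, 0.001]
ft_force: [0.0, 0.8, -1.8]
grip_width: 0.055
grasp_force: 63.9
```

Call:
{"fn": "drive_tool", "kwargs": {
  "slide": [
    [-0.01,0,0],
    [-0.02,0,0],
    [-0.03,0,0],
    [-0.04,0,0],
    [-0.05,0,0],
    [-0.06,0,0],
    [-0.06,0,0],
    [-0.06,0,0]
  ],
  "rotation": [
    [0,0,0],
    [0,0,0],
    [0,0,0],
    [0,0,0],
    [0,0,0],
    [0,0,0],
    [0,0,0],
    [0,0,0]
  ]
}}

```text
clock: 51.55
eef_pos: [0.6237, 0.1176, 0.0871]
tool_rot: [0.005, 1.0, -0.001, 0.0]
ft_force: [-0.2, 0.1, -2.0]
grip_width: 0.0552
grasp_force: 63.9
```

Run:
```python
from h import *
o=st();plan([(.6345,.118,.087,89.4)])
```

```text
t 51.55 p [0.6237 0.1176 0.0871] q [ 5.4e-03  1.0e+00 -7.0e-04  2.0e-04] w 0.0552 F [-0.2  0.1 -2. ] j [ 0.19  0.59  0.16  1.14 -0.    0.2 ]
(0.6345, 0.118, 0.087, 89.4) slide [-0.043, 0.002, 0.0] rot [-0.003, 0.001, -0.001]
```

Call:
{"fn": "drive_tool", "kwargs": {
  "slide": [
    [-0.007,0.002,0],
    [-0.014,0.002,0],
    [-0.021,0.002,0],
    [-0.028,0.002,0],
    [-0.035,0.002,0],
    [-0.04,0.002,0],
    [-0.04,0.002,0],
    [-0.04,0.002,0]
  ],
  "rotation": [
    [0,0,0],
    [0,0,0],
    [0,0,0],
    [0,0,0],
    [0,0,0],
    [0,0,0],
    [0,0,0],
    [0,0,0]
  ]
}}

```text
clock: 52.55
eef_pos: [0.6338, 0.118, 0.0871]
tool_rot: [0.005, 1.0, -0.001, 0.0]
ft_force: [-0.5, 1.2, -1.1]
grip_width: 0.0547
grasp_force: 63.9
```

Call:
{"fn": "drive_tool", "kwargs": {
  "slide": [
    [-0.003,0,0],
    [-0.006,0,0],
    [-0.009,0,0],
    [-0.012,0,0],
    [-0.015,0,0],
    [-0.015,0,0],
    [-0.015,0,0],
    [-0.015,0,0]
  ],
  "rotation": [
    [0,0,0],
    [0,0,0],
    [0,0,0],
    [0,0,0],
    [0,0,0],
    [0,0,0],
    [0,0,0],
    [0,0,0]
  ]
}}

```text
clock: 53.55
eef_pos: [0.6359, 0.118, 0.087]
tool_rot: [0.005, 1.0, -0.001, -0.001]
ft_force: [-5.8, 0.6, 1.9]
grip_width: 0.0553
grasp_force: 64.3
```

Call:
{"fn": "drive_tool", "kwargs": {
  "slide": [
    [0.007,0,0],
    [0.013,0,0],
    [0.013,0,0.02],
    [0.013,0,0.035],
    [0.013,0,0.05],
    [0.013,0,0.064],
    [0.013,0,0.075],
    [0.013,0,0.075]
  ],
  "rotation": [
    [0,0,0],
    [0,0,0],
    [0,0,0],
    [0,0,0],
    [0,0,0],
    [0,0,0],
    [0,0,0],
    [0,0,0]
  ]
}}

```text
clock: 54.55
eef_pos: [0.6343, 0.118, 0.0682]
tool_rot: [0.005, 1.0, -0.001, 0.0]
ft_force: [0.2, 0.3, -1.8]
grip_width: 0.0551
grasp_force: 64.0
```

Call:
{"fn": "drive_tool", "kwargs": {
  "slide": [
    [0,0,0.003],
    [0,0,0.006],
    [0.003,0,0.008],
    [0.003,0,0.008],
    [0.003,0,0.008],
    [0.003,0,0.008],
    [0.003,0,0.008],
    [0.003,0,0.008]
  ],
  "rotation": [
    [0,0,0],
    [0,0,0],
    [0,0,0],
    [0,0,0],
    [0,0,0],
    [0,0,0],
    [0,0,0],
    [0,0,0]
  ]
}}

```text
clock: 55.55
eef_pos: [0.6346, 0.1181, 0.0672]
tool_rot: [0.005, 1.0, -0.001, 0.001]
ft_force: [1.5, -1.1, 4.9]
grip_width: 0.055
grasp_force: 64.5
```

Call:
{"fn": "drive_tool", "kwargs": {
  "slide": [
    [0,0,0],
    [0,0,0],
    [0,0,0],
    [0,0,0],
    [0,0,-0.15],
    [0,0,-0.3],
    [0,0,-0.45],
    [0,0,-0.6]
  ],
  "rotation": [
    [0,0,0],
    [0,0,0],
    [0,0,0],
    [0,0,0],
    [0,0,0],
    [0,0,0],
    [0,0,0],
    [0,0,0]
  ],
  "gripper": 1
}}

```text
clock: 56.55
eef_pos: [0.6333, 0.1182, 0.2175]
tool_rot: [0.005, 1.0, -0.001, 0.0]
ft_force: [0.5, -0.1, -0.5]
grip_width: 0.0852
grasp_force: 0.0
```

Run:
```python
from h import *
st();plan([(.54,.22,.22,78),(.445,.3165,.2,66)])
```

```text
t 56.55 p [0.6333 0.1182 0.2175] q [ 5.4e-03  1.0e+00 -7.0e-04  2.0e-04] w 0.0852 F [ 0.5 -0.1 -0.5] j [ 0.19  0.54  0.42  1.45 -0.    0.2 ]
(0.54, 0.22, 0.22, 78) slide [0.378, 0.403, -0.011] rot [-0.003, 0.001, 0.397]
(0.445, 0.3165, 0.2, 66) slide [0.452, 0.299, 0.08] rot [0.0, 0.0, 0.419]
```

Call:
{"fn": "drive_tool", "kwargs": {
  "slide": [
    [0.09,0.1,0],
    [0.19,0.2,0],
    [0.28,0.3,0],
    [0.378,0.403,0],
    [0.378,0.403,0],
    [0.378,0.403,0],
    [0.378,0.403,0],
    [0.378,0.403,0]
  ],
  "rotation": [
    [0,0,0.1],
    [0,0,0.2],
    [0,0,0.3],
    [0,0,0.4],
    [0,0,0.4],
    [0,0,0.4],
    [0,0,0.4],
    [0,0,0.4]
  ]
}}

```text
clock: 57.55
eef_pos: [0.5406, 0.2192, 0.216]
tool_rot: [0.106, 0.994, -0.001, 0.0]
ft_force: [0.7, -0.4, 0.1]
grip_width: 0.0854
grasp_force: 0.0
```

Call:
{"fn": "drive_tool", "kwargs": {
  "slide": [
    [0.11,0.07,0.02],
    [0.22,0.15,0.04],
    [0.33,0.22,0.06],
    [0.452,0.3,0.08],
    [0.452,0.3,0.08],
    [0.452,0.3,0.08],
    [0.452,0.3,0.08],
    [0.452,0.3,0.08]
  ],
  "rotation": [
    [0,0,0.1],
    [0,0,0.2],
    [0,0,0.3],
    [0,0,0.42],
    [0,0,0.42],
    [0,0,0.42],
    [0,0,0.42],
    [0,0,0.42]
  ]
}}

```text
clock: 58.55
eef_pos: [0.4461, 0.3163, 0.1961]
tool_rot: [0.21, 0.978, -0.001, 0.001]
ft_force: [1.2, 0.2, 0.7]
grip_width: 0.0854
grasp_force: 0.0
```

Run:
```python
from h import *
st();c=cam('wrist');P=cloud(c);rect(P,.455,.312,.05,.06,.11,'terr core')
S=P[130:330,200:330].reshape(-1,3);S=S[(S[:,2]>.06)&(S[:,2]<.11)];print(len(S),cv2.minAreaRect((S[:,:2]*1000).astype(np.float32)))
t=cam('top');T=cloud(t);rect(T,.64,.003,.06,.06,.127,'white hung');rect(T,.64,.118,.055,.06,.127,'blue hung')
z=np.hstack([cv2.resize(t['image'][112:202,175:295],(400,300)),cv2.resize(c['image'],(400,300))]);cv2.imwrite('pics/z6.png',z[:,:,::-1])
```

```text
t 58.55 p [0.4461 0.3163 0.1961] q [ 2.095e-01  9.778e-01 -5.000e-04  6.000e-04] w 0.0854 F [1.2 0.2 0.7] j [ 0.62  0.35  0.06  1.28 -0.    1.04]
terr core 3062 ctr [454.1 312.7] size [55.5 80.6] long axis deg -25.4
3062 ((454.0502014160156, 312.7169189453125), (55.51069259643555, 80.59487915039062), 64.5567626953125)
white hung 759 ctr [644.    3.2] size [81.4 81.7] long axis deg -0.6
blue hung 762 ctr [644.6 117.8] size [63.9 82.2] long axis deg -0.2
```

View pics/z6.png

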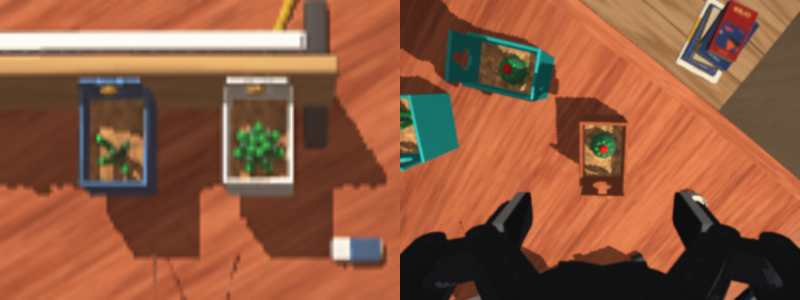

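Blue and white both hang with brass heads in front of their plates, at (108,89) and (257,89). The terracotta planter is centred below the gripper at (603,160).

Run:
```python
from h import *
plan([(.4446,.3172,.043,64.6)])
```

```text
(0.4446, 0.3172, 0.043, 64.6) slide [0.006, 0.001, 0.612] rot [-0.002, 0.002, 0.043]
```

Call:
{"fn": "drive_tool", "kwargs": {
  "slide": [
    [0.006,0,0.12],
    [0.006,0,0.24],
    [0.006,0,0.36],
    [0.006,0,0.48],
    [0.006,0,0.57],
    [0.006,0,0.612],
    [0.006,0,0.612],
    [0.006,0,0.612]
  ],
  "rotation": [
    [0,0,0.043],
    [0,0,0.043],
    [0,0,0.043],
    [0,0,0.043],
    [0,0,0.043],
    [0,0,0.043],
    [0,0,0.043],
    [0,0,0.043]
  ]
}}

```text
clock: 59.65
eef_pos: [0.4448, 0.3178, 0.0441]
tool_rot: [0.219, 0.976, 0.0, 0.001]
ft_force: [0.3, 0.6, -0.0]
grip_width: 0.0851
grasp_force: 0.0
```

Call:
{"fn": "drive_tool", "kwargs": {
  "slide": [
    [0,0,0],
    [0,0,0],
    [0,0,0],
    [0,0,0],
    [0,0,0],
    [0,0,0],
    [0,0,0],
    [0,0,0]
  ],
  "rotation": [
    [0,0,0],
    [0,0,0],
    [0,0,0],
    [0,0,0],
    [0,0,0],
    [0,0,0],
    [0,0,0],
    [0,0,0]
  ],
  "gripper": 0
}}

```text
clock: 60.65
eef_pos: [0.4448, 0.3179, 0.0441]
tool_rot: [0.219, 0.976, 0.0, 0.001]
ft_force: [-0.2, -0.1, 5.9]
grip_width: 0.0549
grasp_force: 65.2
```

Call:
{"fn": "drive_tool", "kwargs": {
  "slide": [
    [0,0,-0.1],
    [0,0,-0.2],
    [0,0,-0.3],
    [0,0,-0.4],
    [0,0,-0.5],
    [0,0,-0.6],
    [0,0,-0.7],
    [0,0,-0.7]
  ],
  "rotation": [
    [0,0,0],
    [0,0,0],
    [0,0,0],
    [0,0,0],
    [0,0,0],
    [0,0,0],
    [0,0,0],
    [0,0,0]
  ]
}}

```text
clock: 61.65
eef_pos: [0.4447, 0.3182, 0.2194]
tool_rot: [0.219, 0.976, 0.001, 0.002]
ft_force: [-0.0, -0.1, -0.8]
grip_width: 0.0545
grasp_force: 64.6
```

Run:
```python
from h import *
st();plan([(.52,.27,.215,89.4),(.612,.233,.215,89.4)])
```

```text
t 61.65 p [0.4447 0.3182 0.2194] q [2.194e-01 9.756e-01 7.000e-04 1.600e-03] w 0.0545 F [-0.  -0.1 -0.8] j [ 0.62  0.34  0.1   1.34 -0.    1.06]
(0.52, 0.27, 0.215, 89.4) slide [-0.354, -0.045, 0.019] rot [0.003, 0.006, -0.864]
(0.612, 0.233, 0.215, 89.4) slide [-0.37, -0.144, 0.0] rot [0.0, 0.0, 0.0]
```

Call:
{"fn": "drive_tool", "kwargs": {
  "slide": [
    [-0.07,-0.01,0],
    [-0.14,-0.02,0],
    [-0.21,-0.03,0],
    [-0.28,-0.04,0],
    [-0.354,-0.045,0.01],
    [-0.354,-0.045,0.01],
    [-0.354,-0.045,0.01],
    [-0.354,-0.045,0.01]
  ],
  "rotation": [
    [0,0,-0.15],
    [0,0,-0.3],
    [0,0,-0.45],
    [0,0,-0.6],
    [0,0,-0.75],
    [0.003,0.006,-0.864],
    [0.003,0.006,-0.864],
    [0.003,0.006,-0.864]
  ]
}}

```text
clock: 62.65
eef_pos: [0.5185, 0.2694, 0.2145]
tool_rot: [0.005, 1.0, -0.002, -0.002]
ft_force: [-0.6, -0.2, -1.1]
grip_width: 0.0547
grasp_force: 64.5
```

Call:
{"fn": "drive_tool", "kwargs": {
  "slide": [
    [-0.06,-0.025,0],
    [-0.12,-0.05,0],
    [-0.18,-0.075,0],
    [-0.24,-0.1,0],
    [-0.3,-0.12,0],
    [-0.362,-0.144,0],
    [-0.362,-0.144,0],
    [-0.362,-0.144,0]
  ],
  "rotation": [
    [0,0,0],
    [0,0,0],
    [0,0,0],
    [0,0,0],
    [0,0,0],
    [0,0,0],
    [0,0,0],
    [0,0,0]
  ]
}}

```text
clock: 63.65
eef_pos: [0.6091, 0.2324, 0.2151]
tool_rot: [0.005, 1.0, -0.001, -0.002]
ft_force: [-1.1, 0.3, -0.7]
grip_width: 0.0552
grasp_force: 64.5
```

Run:
```python
from h import *
o=st();y=R.from_quat(o['tool_rot']).as_matrix();print(np.degrees(np.arctan2(y[1,1],y[0,1])))
plan([(.611,.233,.088,89.4)])
```

```text
t 63.65 p [0.6091 0.2324 0.2151] q [ 0.0054  1.     -0.0011 -0.0017] w 0.0552 F [-1.1  0.3 -0.7] j [ 0.36  0.56  0.45  1.46 -0.    0.38]
89.38465648050952
(0.611, 0.233, 0.088, 89.4) slide [-0.009, 0.004, 0.508] rot [-0.004, -0.007, -0.001]
```

Call:
{"fn": "drive_tool", "kwargs": {
  "slide": [
    [0,0.003,0.08],
    [0,0.003,0.17],
    [0,0.003,0.25],
    [0,0.003,0.34],
    [0,0.003,0.43],
    [0,0.003,0.508],
    [0,0.003,0.508],
    [0,0.003,0.508]
  ],
  "rotation": [
    [0,-0.006,0],
    [0,-0.006,0],
    [0,-0.006,0],
    [0,-0.006,0],
    [0,-0.006,0],
    [0,-0.006,0],
    [0,-0.006,0],
    [0,-0.006,0]
  ]
}}

```text
clock: 64.65
eef_pos: [0.6092, 0.2335, 0.0895]
tool_rot: [0.005, 1.0, -0.001, 0.001]
ft_force: [0.7, 0.0, -0.8]
grip_width: 0.0551
grasp_force: 64.5
```

Call:
{"fn": "drive_tool", "kwargs": {
  "slide": [
    [-0.01,0,0],
    [-0.02,0,0],
    [-0.03,0,0],
    [-0.04,0,0],
    [-0.05,0,0],
    [-0.06,0,0],
    [-0.06,0,0],
    [-0.06,0,0]
  ],
  "rotation": [
    [0,0,0],
    [0,0,0],
    [0,0,0],
    [0,0,0],
    [0,0,0],
    [0,0,0],
    [0,0,0],
    [0,0,0]
  ]
}}

```text
clock: 65.65
eef_pos: [0.6238, 0.2329, 0.0884]
tool_rot: [0.005, 1.0, -0.001, 0.0]
ft_force: [0.3, 0.2, -1.7]
grip_width: 0.0549
grasp_force: 64.5
```

Run:
```python
from h import *
o=st();plan([(.6355,.233,.088,89.4)])
```

```text
t 65.65 p [0.6238 0.2329 0.0884] q [ 5.1e-03  1.0e+00 -1.1e-03  1.0e-04] w 0.0549 F [ 0.3  0.2 -1.7] j [ 0.36  0.65  0.27  1.19 -0.    0.37]
(0.6355, 0.233, 0.088, 89.4) slide [-0.047, 0.001, 0.001] rot [-0.005, 0.0, 0.0]
```

Call:
{"fn": "drive_tool", "kwargs": {
  "slide": [
    [-0.007,0,0],
    [-0.014,0,0],
    [-0.021,0,0],
    [-0.028,0,0],
    [-0.035,0,0],
    [-0.042,0,0],
    [-0.044,0,0],
    [-0.044,0,0]
  ],
  "rotation": [
    [0,0,0],
    [0,0,0],
    [0,0,0],
    [0,0,0],
    [0,0,0],
    [0,0,0],
    [0,0,0],
    [0,0,0]
  ]
}}

```text
clock: 66.65
eef_pos: [0.6349, 0.2328, 0.0884]
tool_rot: [0.005, 1.0, -0.001, 0.0]
ft_force: [1.1, 0.8, -1.3]
grip_width: 0.0551
grasp_force: 64.5
```

Call:
{"fn": "drive_tool", "kwargs": {
  "slide": [
    [-0.003,0,0],
    [-0.006,0,0],
    [-0.009,0,0],
    [-0.012,0,0],
    [-0.015,0,0],
    [-0.015,0,0],
    [-0.015,0,0],
    [-0.015,0,0]
  ],
  "rotation": [
    [0,0,0],
    [0,0,0],
    [0,0,0],
    [0,0,0],
    [0,0,0],
    [0,0,0],
    [0,0,0],
    [0,0,0]
  ]
}}

```text
clock: 67.65
eef_pos: [0.6368, 0.2328, 0.0884]
tool_rot: [0.005, 1.0, -0.001, -0.002]
ft_force: [-6.1, -0.5, 0.7]
grip_width: 0.055
grasp_force: 65.0
```

Call:
{"fn": "drive_tool", "kwargs": {
  "slide": [
    [0.007,0,0],
    [0.013,0,0],
    [0.013,0,0.02],
    [0.013,0,0.035],
    [0.013,0,0.05],
    [0.013,0,0.064],
    [0.013,0,0.075],
    [0.013,0,0.075]
  ],
  "rotation": [
    [0,0,0],
    [0,0,0],
    [0,0,0],
    [0,0,0],
    [0,0,0],
    [0,0,0],
    [0,0,0],
    [0,0,0]
  ]
}}

```text
clock: 68.65
eef_pos: [0.6354, 0.2328, 0.0695]
tool_rot: [0.005, 1.0, -0.001, 0.0]
ft_force: [-0.0, -0.1, -2.2]
grip_width: 0.0551
grasp_force: 64.6
```

Call:
{"fn": "drive_tool", "kwargs": {
  "slide": [
    [0,0,0.003],
    [0,0,0.006],
    [0.003,0,0.008],
    [0.003,0,0.008],
    [0.003,0,0.008],
    [0.003,0,0.008],
    [0.003,0,0.008],
    [0.003,0,0.008]
  ],
  "rotation": [
    [0,0,0],
    [0,0,0],
    [0,0,0],
    [0,0,0],
    [0,0,0],
    [0,0,0],
    [0,0,0],
    [0,0,0]
  ]
}}

```text
clock: 69.65
eef_pos: [0.6356, 0.2329, 0.0685]
tool_rot: [0.005, 1.0, -0.001, 0.001]
ft_force: [4.1, -0.2, 5.7]
grip_width: 0.0549
grasp_force: 65.1
```

Call:
{"fn": "drive_tool", "kwargs": {
  "slide": [
    [0,0,0],
    [0,0,0],
    [0,0,0],
    [0,0,0],
    [0,0,-0.15],
    [0,0,-0.3],
    [0,0,-0.45],
    [0,0,-0.6]
  ],
  "rotation": [
    [0,0,0],
    [0,0,0],
    [0,0,0],
    [0,0,0],
    [0,0,0],
    [0,0,0],
    [0,0,0],
    [0,0,0]
  ],
  "gripper": 1
}}

```text
clock: 70.65
eef_pos: [0.6343, 0.2331, 0.2189]
tool_rot: [0.005, 1.0, -0.001, 0.0]
ft_force: [0.5, 0.5, -0.3]
grip_width: 0.0852
grasp_force: 0.0
```

Run:
```python
from h import *
st();plan([(.57,.0,.23,90),(.54,-.225,.23,97)])
```

```text
t 70.65 p [0.6343 0.2331 0.2189] q [ 5.1e-03  1.0e+00 -1.1e-03  1.0e-04] w 0.0852 F [ 0.5  0.5 -0.3] j [ 0.35  0.62  0.55  1.5  -0.    0.36]
(0.57, 0.0, 0.23, 90) slide [0.248, -0.935, -0.042] rot [-0.004, 0.0, -0.021]
(0.54, -0.225, 0.23, 97) slide [0.12, -0.9, 0.0] rot [0.0, 0.0, -0.244]
```

Call:
{"fn": "drive_tool", "kwargs": {
  "slide": [
    [0.05,-0.19,-0.01],
    [0.1,-0.37,-0.02],
    [0.15,-0.56,-0.03],
    [0.2,-0.75,-0.04],
    [0.25,-0.93,-0.04],
    [0.25,-0.93,-0.04],
    [0.25,-0.93,-0.04],
    [0.25,-0.93,-0.04]
  ],
  "rotation": [
    [0,0,0],
    [0,0,0],
    [0,0,0],
    [-0.004,0,-0.02],
    [-0.004,0,-0.02],
    [-0.004,0,-0.02],
    [-0.004,0,-0.02],
    [-0.004,0,-0.02]
  ]
}}

```text
clock: 71.65
eef_pos: [0.57, 0.0025, 0.228]
tool_rot: [-0.001, 1.0, 0.0, 0.0]
ft_force: [-0.2, -0.5, 0.5]
grip_width: 0.0855
grasp_force: 0.0
```

Call:
{"fn": "drive_tool", "kwargs": {
  "slide": [
    [0.02,-0.18,0],
    [0.05,-0.36,0],
    [0.07,-0.54,0],
    [0.1,-0.72,0],
    [0.12,-0.9,0],
    [0.12,-0.9,0],
    [0.12,-0.9,0],
    [0.12,-0.9,0]
  ],
  "rotation": [
    [0,0,-0.05],
    [0,0,-0.1],
    [0,0,-0.15],
    [0,0,-0.2],
    [0,0,-0.24],
    [0,0,-0.24],
    [0,0,-0.24],
    [0,0,-0.24]
  ],
  "gripper": 0.5
}}

```text
clock: 72.65
eef_pos: [0.5401, -0.222, 0.2281]
tool_rot: [-0.061, 0.998, 0.0, 0.0]
ft_force: [0.1, 0.1, 0.2]
grip_width: 0.043
grasp_force: 0.0
```

Run:
```python
from h import *
st();c=cam('wrist');P=cloud(c);rect(P,.5688,-.245,.035,.1,.125,'wing')
t=cam('top');T=cloud(t)
for n,y in(('white',.003),('blue',.118),('terr',.233)):rect(T,.64,y,.05,.06,.127,n)
z=np.hstack([cv2.resize(t['image'][112:202,130:280],(400,240)),cv2.resize(c['image'][100:300,150:370],(400,240))]);cv2.imwrite('pics/z7.png',z[:,:,::-1])
plan([(.569,-.245,.135,100)])
```

```text
t 72.65 p [ 0.5401 -0.222   0.2281] q [-6.100e-02  9.981e-01  1.000e-04  1.000e-04] w 0.043 F [0.1 0.1 0.2] j [-0.39  0.41  0.24  1.4   0.   -0.51]
wing 803 ctr [ 568.8 -245.5] size [14.1 48.9] long axis deg 13.2
white 695 ctr [644.    2.6] size [53.5 81.8] long axis deg -0.5
blue 738 ctr [644.7 117.6] size [55.6 82.4] long axis deg -0.9
terr 778 ctr [645.7 232.9] size [57.5 82.9] long axis deg -0.5
(0.569, -0.245, 0.135, 100) slide [-0.104, -0.104, 0.373] rot [-0.0, 0.001, -0.105]
```

View pics/z7.png

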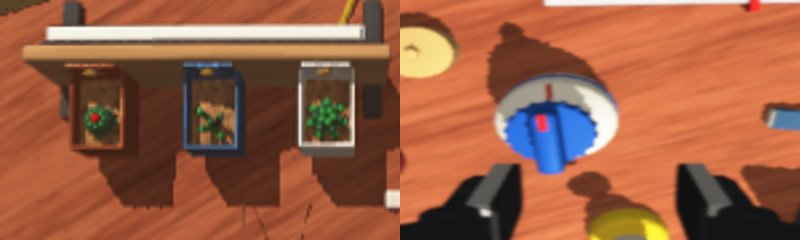

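All three planters hang with their screw heads visible. The cap wing's red end is near the tick but reads 13°, so I'll grip it again and check it against the stop.

Call:
{"fn": "drive_tool", "kwargs": {
  "slide": [
    [-0.05,-0.05,0.05],
    [-0.104,-0.104,0.1],
    [-0.104,-0.104,0.2],
    [-0.104,-0.104,0.3],
    [-0.104,-0.104,0.4],
    [-0.104,-0.104,0.5],
    [-0.104,-0.104,0.54],
    [-0.104,-0.104,0.54]
  ],
  "rotation": [
    [0,0,-0.1],
    [0,0,-0.21],
    [0,0,-0.21],
    [0,0,-0.21],
    [0,0,-0.21],
    [0,0,-0.21],
    [0,0,-0.21],
    [0,0,-0.21]
  ]
}}

```text
clock: 73.75
eef_pos: [0.5684, -0.2458, 0.0928]
tool_rot: [-0.112, 0.994, 0.0, -0.0]
ft_force: [0.5, -0.4, -0.4]
grip_width: 0.0431
grasp_force: 0.0
```

Call:
{"fn": "drive_tool", "kwargs": {
  "slide": [
    [0,0,0],
    [0,0,0],
    [0,0,0],
    [0,0,0],
    [0,0,0],
    [0,0,0],
    [0,0,0],
    [0,0,0]
  ],
  "rotation": [
    [0,0,0],
    [0,0,0],
    [0,0,0],
    [0,0,0],
    [0,0,0],
    [0,0,0],
    [0,0,0],
    [0,0,0]
  ],
  "gripper": 0
}}

```text
clock: 74.75
eef_pos: [0.5691, -0.2451, 0.095]
tool_rot: [-0.113, 0.994, 0.001, 0.001]
ft_force: [-1.7, 5.1, 4.8]
grip_width: 0.0126
grasp_force: 60.3
```

Call:
{"fn": "drive_tool", "kwargs": {
  "slide": [
    [0,0,0],
    [0,0,0],
    [0,0,0],
    [0,0,0],
    [0,0,0],
    [0,0,0],
    [0,0,0],
    [0,0,0]
  ],
  "rotation": [
    [0,0,0.03],
    [0,0,0.06],
    [0,0,0.08],
    [0,0,0.08],
    [0,0,0.08],
    [0,0,0.08],
    [0,0,0.08],
    [0,0,0.08]
  ]
}}

```text
clock: 75.75
eef_pos: [0.5691, -0.2451, 0.095]
tool_rot: [-0.093, 0.996, 0.001, 0.001]
ft_force: [-1.2, 5.3, 5.5]
grip_width: 0.0125
grasp_force: 60.5
```

Run:
```python
from h import *
o=st();print(o['ft_torque'],o['grasp_force']);q=R.from_quat(o['tool_rot']).as_matrix()[:,1];print('yaw_y',np.degrees(np.arctan2(q[1],q[0])))
```

```text
t 75.75 p [ 0.5691 -0.2451  0.095 ] q [-9.330e-02  9.956e-01  6.000e-04  1.100e-03] w 0.0125 F [-1.2  5.3  5.5] j [-0.41  0.56  0.12  1.13  0.   -0.59]
[0.98311581 0.46798958 0.42425591] 60.491772294044495
yaw_y 100.70846059446372
```

Call:
{"fn": "drive_tool", "kwargs": {
  "slide": [
    [0,0,0],
    [0,0,0],
    [0,0,0],
    [0,0,0],
    [0,0,0],
    [0,0,0],
    [0,0,0],
    [0,0,0]
  ],
  "rotation": [
    [0,0,0.03],
    [0,0,0.06],
    [0,0,0.08],
    [0,0,0.08],
    [0,0,0.08],
    [0,0,0.08],
    [0,0,0.08],
    [0,0,0.08]
  ]
}}

```text
clock: 76.75
eef_pos: [0.5691, -0.2451, 0.095]
tool_rot: [-0.074, 0.997, 0.001, 0.001]
ft_force: [-2.4, 3.9, 5.0]
grip_width: 0.0126
grasp_force: 63.7
```

Run:
```python
from h import *
o=st();print(o['ft_torque'],o['grasp_force']);q=R.from_quat(o['tool_rot']).as_matrix()[:,1];print('yaw_y',np.degrees(np.arctan2(q[1],q[0])))
```

```text
t 76.75 p [ 0.5691 -0.2451  0.095 ] q [-7.450e-02  9.972e-01  5.000e-04  1.000e-03] w 0.0126 F [-2.4  3.9  5. ] j [-0.41  0.56  0.12  1.13  0.   -0.56]
[0.88395832 0.49452134 1.19072024] 63.678882122039795
yaw_y 98.54424303419154
```

Torque rises linearly from about yaw 101.9°, so the cap is at its stop. I'm releasing and going to the dimmer.

Call:
{"fn": "drive_tool", "kwargs": {
  "slide": [
    [0,0,0],
    [0,0,0],
    [0,0,0],
    [0,0,0],
    [0,0,-0.12],
    [0,0,-0.24],
    [0,0,-0.36],
    [0,0,-0.4]
  ],
  "rotation": [
    [0,0,0],
    [0,0,0],
    [0,0,0],
    [0,0,0],
    [0,0,0],
    [0,0,0],
    [0,0,0],
    [0,0,0]
  ],
  "gripper": 0.5
}}

```text
clock: 77.75
eef_pos: [0.5696, -0.247, 0.1955]
tool_rot: [-0.072, 0.997, -0.001, 0.002]
ft_force: [0.1, 0.1, -0.6]
grip_width: 0.0428
grasp_force: 0.0
```

Run:
```python
from h import *
st();plan([(.444,-.2425,.15,98.4)])
```

```text
t 77.75 p [ 0.5696 -0.247   0.1955] q [-0.0722  0.9974 -0.0011  0.002 ] w 0.0428 F [ 0.1  0.1 -0.6] j [-0.41  0.5   0.28  1.36 -0.   -0.55]
(0.444, -0.2425, 0.15, 98.4) slide [0.495, 0.091, 0.18] rot [-0.005, 0.008, -0.004]
```

Call:
{"fn": "drive_tool", "kwargs": {
  "slide": [
    [0.15,0.03,0],
    [0.3,0.06,0],
    [0.4,0.08,0.1],
    [0.495,0.09,0.18],
    [0.495,0.09,0.18],
    [0.495,0.09,0.18],
    [0.495,0.09,0.18],
    [0.495,0.09,0.18]
  ],
  "rotation": [
    [0,0,0],
    [0,0,0],
    [-0.005,0.008,0],
    [-0.005,0.008,0],
    [-0.005,0.008,0],
    [-0.005,0.008,0],
    [-0.005,0.008,0],
    [-0.005,0.008,0]
  ]
}}

```text
clock: 78.75
eef_pos: [0.444, -0.2422, 0.1487]
tool_rot: [-0.073, 0.997, 0.001, -0.001]
ft_force: [-0.5, 0.4, -0.0]
grip_width: 0.0427
grasp_force: 0.0
```

Run:
```python
from h import *
st();c=cam('wrist');P=cloud(c)
g=rect(P,.4445,-.243,.03,.045,.062,'grip');rect(P,.5688,-.245,.035,.1,.125,'wing')
im=c['image'].astype(int);m=((im[...,0]>140)&(im[...,1]<70)&(im[...,2]<70)).astype(np.uint8)
n,l,s,ce=cv2.connectedComponentsWithStats(m)
for i in range(1,n):
    if s[i][4]>12: print(s[i],plane(c,[ce[i]],.018).round(4),np.nanmedian(P[l==i],axis=0).round(4))
plan([(.444,-.243,.024,98.4)])
```

```text
t 78.75 p [ 0.444  -0.2422  0.1487] q [-7.260e-02  9.974e-01  6.000e-04 -1.300e-03] w 0.0427 F [-0.5  0.4 -0. ] j [-0.5   0.31 -0.13  1.14 -0.   -0.64]
grip 796 ctr [ 444.5 -243. ] size [19.1 29. ] long axis deg 8.0
wing few
[361 206  10  12  69] [[ 0.4511 -0.1383  0.018 ]] [ 0.4513 -0.1385  0.0179]
(0.444, -0.243, 0.024, 98.4) slide [-0.002, -0.004, 0.498] rot [0.003, -0.006, -0.003]
```

Call:
{"fn": "drive_tool", "kwargs": {
  "slide": [
    [0,-0.004,0.15],
    [0,-0.004,0.3],
    [0,-0.004,0.4],
    [0,-0.004,0.498],
    [0,-0.004,0.498],
    [0,-0.004,0.498],
    [0,-0.004,0.498],
    [0,-0.004,0.498]
  ],
  "rotation": [
    [0,-0.006,0],
    [0,-0.006,0],
    [0,-0.006,0],
    [0,-0.006,0],
    [0,-0.006,0],
    [0,-0.006,0],
    [0,-0.006,0],
    [0,-0.006,0]
  ]
}}

```text
clock: 79.8
eef_pos: [0.4433, -0.2432, 0.0247]
tool_rot: [-0.072, 0.997, 0.001, 0.0]
ft_force: [0.4, -0.1, 0.0]
grip_width: 0.0428
grasp_force: 0.0
```

Call:
{"fn": "drive_tool", "kwargs": {
  "slide": [
    [0,0,0],
    [0,0,0],
    [0,0,0],
    [0,0,0],
    [0,0,0],
    [0,0,0],
    [0,0,0],
    [0,0,0]
  ],
  "rotation": [
    [0,0,0],
    [0,0,0],
    [0,0,0],
    [0,0,0],
    [0,0,0],
    [0,0,0],
    [0,0,0],
    [0,0,0]
  ],
  "gripper": 0
}}

```text
clock: 80.8
eef_pos: [0.4428, -0.243, 0.0243]
tool_rot: [-0.072, 0.997, 0.001, -0.0]
ft_force: [-0.7, -0.0, 6.3]
grip_width: 0.0193
grasp_force: 59.0
```

Call:
{"fn": "drive_tool", "kwargs": {
  "slide": [
    [0,0.06,0],
    [0,0.12,0],
    [0,0.18,0],
    [0,0.24,0],
    [0,0.3,0],
    [0,0.36,0],
    [0,0.411,0],
    [0,0.411,0]
  ],
  "rotation": [
    [0,0,0],
    [0,0,0],
    [0,0,0],
    [0,0,0],
    [0,0,0],
    [0,0,0],
    [0,0,0],
    [0,0,0]
  ]
}}

```text
clock: 81.8
eef_pos: [0.4276, -0.1394, 0.0242]
tool_rot: [-0.073, 0.997, 0.002, -0.0]
ft_force: [-1.6, 0.8, 5.8]
grip_width: 0.019
grasp_force: 59.9
```

Call:
{"fn": "drive_tool", "kwargs": {
  "slide": [
    [0,0,0],
    [0,0,0],
    [0,0,0],
    [0,0,0],
    [0,0,-0.15],
    [0,0,-0.3],
    [0,0,-0.5],
    [0,0,-0.55]
  ],
  "rotation": [
    [0,0,0],
    [0,0,0],
    [0,0,0],
    [0,0,0],
    [0,0,0],
    [0,0,0],
    [0,0,0],
    [0,0,0]
  ],
  "gripper": 0.6
}}

```text
clock: 82.8
eef_pos: [0.4299, -0.1422, 0.1647]
tool_rot: [-0.072, 0.997, -0.0, 0.003]
ft_force: [0.3, -0.3, 0.1]
grip_width: 0.0511
grasp_force: 0.0
```

Run:
```python
from h import *
st();c=cam('wrist');P=cloud(c)
g=rect(P,.429,-.141,.03,.045,.062,'grip')
im=c['image'].astype(int);m=((im[...,0]>140)&(im[...,1]<70)&(im[...,2]<70)).astype(np.uint8)
n,l,s,ce=cv2.connectedComponentsWithStats(m)
for i in range(1,n):
    if s[i][4]>12:
        q=plane(c,[ce[i]],.018)[0];print(s[i],q.round(4),'grip-mark along y mm',1000*(g[0]-q[:2])@[-.147,.989])
t=cam('top');T=cloud(t)
for n_,y in(('white',.003),('blue',.118),('terr',.233)):rect(T,.64,y,.05,.06,.127,n_)
rect(T,.5676,-.245,.035,.1,.125,'wing');rect(T,.641,-.376,.05,.08,.14,'candle');rect(T,.7045,-.1773,.05,.1,.18,'timer')
z=np.hstack([cv2.resize(t['image'][110:250,120:360],(480,280)),cv2.resize(c['image'][140:260,170:350],(320,280))]);cv2.imwrite('pics/z8.png',z[:,:,::-1])
```

```text
t 82.8 p [ 0.4299 -0.1422  0.1647] q [-7.210e-02  9.974e-01 -1.000e-04  2.500e-03] w 0.0511 F [ 0.3 -0.3  0.1] j [-0.32  0.19 -0.24  1.14  0.   -0.47]
grip 714 ctr [ 429.5 -140.3] size [19.4 28.9] long axis deg 8.0
white 704 ctr [643.5   2.6] size [53.4 81.2] long axis deg -0.5
blue 739 ctr [644.3 117.3] size [55.  82.6] long axis deg -0.8
terr 783 ctr [646.  233.3] size [57.8 83.1] long axis deg -0.5
wing 113 ctr [ 567.6 -245. ] size [14.3 49.6] long axis deg 11.9
candle 409 ctr [ 640.7 -376.2] size [55.8 57.1] long axis deg -72.8
timer 96 ctr [ 708.3 -178.9] size [26.4 27.5] long axis deg -6.8
```

View pics/z8.png

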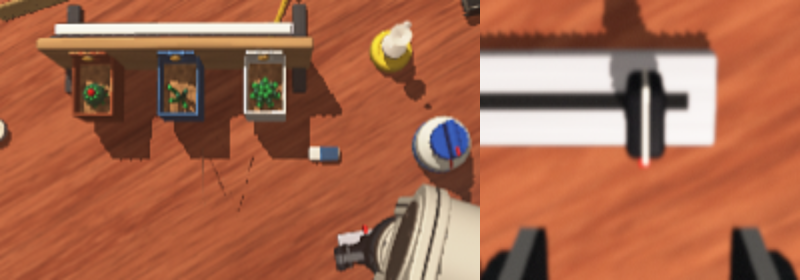

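In the right crop the white line stands directly over the red clip, at (645,163). The planters, cap, candle and timer are all in order, and the gripper is clear.

```bash
python3 -c "
from workcell import bot
print(bot.job_done())"
```

```text
the job is handed in; nothing more can be done
None
```

The job is handed in at about 83 s, with no verdict returned: the dimmer went to off first, then all three planters were hung and the cap was screwed to its stop. Last, the dimmer was set within about 1 mm of the red clip, with the timer and candle not touched.

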